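# Get the teaspoon out from behind the honey jar and the pepper mill

### The job

The teaspoon has slipped behind the honey jar and the pepper mill on the wooden tray. First stand the jar and the mill fully on the cutting board, then, while both wait there, lay the spoon lengthwise along the middle of the white spoon rest, and finally stand the jar and the mill back on exactly the spots on the tray where each stood at the start. Set everything down upright and gently, nothing dropped or knocked over, and leave everything else alone.

Things in the scene. Friction and masses are not known exactly. Their poses are not given: they have to be found in the camera images.
- honey_jar: Round glass jar of amber honey with a red lid (the jar of jam at the back of the worktop looks alike but is not meant), 65 mm in diameter, 100 mm tall, about 0.39 kg, loose, standing upright on the tray in one of the two places of the row. Origin: centre of its underside; z up. Grip anywhere on its upper half.
- pepper_mill: Turned wooden pepper mill, 150 mm tall, about 0.18 kg, loose, standing upright on the tray in the other place of the row. Body 58 mm in diameter up to 108 mm; above a narrow neck the round head, 50 mm in diameter from 109 to 139 mm (grip it there), then a 12 mm metal knob. The head does not turn. Origin: centre of its underside; z up.
- teaspoon: Steel teaspoon, 130 mm long, 26 mm wide at the bowl (x > 0), 20 mm at its middle, 11 mm high, widest 4 mm above its underside; 20 g, loose, lying on the tray's two ribs on the +y side of jar and mill, about along the tray's x axis, 9 mm from them, 35 mm free on its other side. Origin: middle of its underside; x along it, z up. Grip it across at the origin, between the ribs.
- tray: Wooden tray, fixed, 186 mm (its x) by 162 mm (its y), floor top 6 mm above its underside, rail 6 mm thick, 20 mm high. Origin: centre of its underside. Jar and mill stand at about y = -34 mm, x = -36 and +36 mm (either way); the spoon lies at about y = +23 mm. Two ribs across (x = -36, +36, y > 7 mm), 10 mm wide, rise 4 mm. Left of it: a microwave 0.28 m high (world x > 0.44, y > 0.17).
- board: Light wooden cutting board, fixed, 110 mm (its x) by 180 mm (its y), 10 mm thick, flat on the worktop: the side area. Origin: centre of its underside. Jar and mill fit side by side along its y axis (at y = -45 and +45 mm). It and the spoon rest lie one nearer, one farther from the robot; which is where varies.
- spoon_rest: White ceramic spoon rest, a shallow rectangular dish, fixed, 92 mm (its x) by 172 mm (its y, the lengthwise direction), flat floor 4 mm above its underside, rounded rim 9 mm high; flat inside 76 by 156 mm. Origin: centre of its underside. A pen lies on the worktop between it and the board.
- spice_jar: Small loose spice jar, dark cap with a pale top, 41 mm in diameter, 105 mm tall, standing on the worktop beyond the tray; not part of the job, must not be disturbed. Origin: centre of its underside.
Things that resemble listed ones, but are neither listed nor needed, are in the scene too. Leave any purple look-alike of the pepper_mill alone.

How it is judged:
By the outcome, as a careful person would: the job done as asked, in the order asked, and still so for the second after the job is handed in, with the robot touching nothing.
It also fails if it takes over 136 s, if anything falls off the work surface, if the arm or the gripper's body presses on something with over 40 N, if the wrist force passes 120 N, or if a joint passes its speed limit or range.

### The arm

A 6-joint arm with a two-finger parallel gripper is mounted at the origin on a cart in front of the work surface, level with it; the furniture and walls round the work are solid. World frame = base frame: x ahead of the robot, y to its left, z up, the work surface at z = 0. Lengths are in m, angles in degrees, forces in N, time in s.
With the tool pointing down it reaches from about 0.3 to 0.85 m from the base axis. Payload 4.2 kg.
Tool frame: the origin (TCP) lies on the centre line of the jaws, within the pads' length; the fingertips stand 8 mm ahead of it and the grasp point (between the pads) lies 11 mm behind it; z points along the fingers, y is the line along which they close (so a half turn about z gives the same grasp; the last joint's range is limited). The gripper opens to 91 mm and grips with 3 to 60 N. Pads are 32 mm wide; open, the fingers measure 118 mm over their backs; the gripper's body (76 mm by 178 mm) begins 60 mm behind the grasp point.
Start: joints at [64.057, 18.312, 89.639, -0, 72.044, -1.146], TCP at [0.241, 0.522, 0.222] pointing down, gripper open.
Joint ranges: [-177.97, 177.97], [-48.28, 115.42], [12.27, 149.76], [-77.06, 257.06], [2.81, 150.46], [-146.56, 146.56]. Speed limits (degrees/s): [147.25, 147.25, 180, 180, 180, 180].

### API

Orientations are given as a 3x3 rotation matrix whose columns are the frame's x, y, z axes.
In Python, from workcell import env, viewer gives the robot as it stands. The module is installed in compiled form; this text tells all that it offers.
- The arm moves only by the tool servo_tool, never from a script. Its argument "series" is a list of rows, each an object with "rot": the turn, a rotation vector about the tool's x, y, z scaled (see below), a list of three; "offset": the shift along the tool's x, y, z scaled (see below), a list of three; "grip": the opening, from 0 (shut) to 1 (fully open). In form: [{"rot": [wx, wy, wz], "offset": [tx, ty, tz], "grip": grip}, ...]. A call has 1 to 8 rows; each row is the pose to reach, as a shift and turn from the pose commanded when the call began, along the tool's axes at that moment; what a row does not reach only later rows make up. The controller multiplies each number of a shift by 0.15 m and each number of a turn by 45 degrees. A row lasts 1/10 s, in which the tool goes at most 50 mm and 8.59 degrees, less where a joint would pass 70% of its speed; a pose out of reach is approached as far as the arm can. A call with a number of a shift or a turn outside -1 to 1 is refused whole. A call with a gripper value outside its range is refused whole. The fingers move at their own pace and stop on an object; "force" is the grip in N (left out, the last holds). Time passes only in rows, so rows that repeat a pose let the fingers close. It gives the time, the measured TCP pose, the force, the opening and the grip force at its end, in the units of the state.
- env.state(): the state, without advancing time (a new reading comes with each control period).
- viewer.get_image(name): name is "scene" or "top" or "wrist"; returns a dict with "pixels" (420x560x3 uint8, blue, green, red), "depth" (420x560 float32, m along the optical axis (not along the pixel's ray), 0 where there is no reading), "fx", "fy", "cx", "cy" (pixels), "T" (4x4, takes a point from camera to world coordinates). Camera axes: x right, y down, z forward; pixel columns grow to the right and rows downward; lengths in m; the calibration is good to about 2 mm. A picture is of the moment at which its call begins.
- env.close_job(): hands the job in; it is judged then, once.
The state is a dict: "time": time; "joint_pos": joint angles; "joint_velocities": joint speeds; "effort": joint torques, N m; "tcp_pos": TCP position; "tcp_rot": TCP orientation; "contact_force": force on the tool from outside, world axes, zero at the start; "ft_torque": the same for the moment, N m; "finger_gap": finger opening in m; "grip_force": force on a finger pad.
Only numpy, scipy, OpenCV 4.12 (cv2) and the standard library are available. Lean on these libraries where they do the work, as an engineer would, in place of code of your own. Each camera call takes 0.05 s, during which the arm holds its last target. There are 200 camera calls.

## Working session

There is one attempt and no reset: what is moved stays moved. The work goes in short steps, Python scripts to look and compute and a tool call to move; the robot and the scene stay as the last step left them, time stands still between calls to the robot, and variables do not carry over. Pictures are saved under pics/ and viewed, at most 14 in all, crops included, and the job is handed in when it is done.

Besides the shell and the picture viewer there is one more tool, called after "Request:" by a JSON object that holds its "fn" and its "kwargs", one argument or row to a line. servo_tool: Moves the arm, as the interface text tells. Its arguments: {"type":"object","properties":{"series":{"type":"array"},"force":{"type":"number"}},"required":["series"]}

```bash
mkdir -p pics
cat > h.py <<'E'
import numpy as np, cv2, pickle
from workcell import env, viewer
def snap(n,tag):
    im=viewer.get_image(n); cv2.imwrite(f'pics/{tag}.png',im['pixels']); pickle.dump(im,open(f'pics/{tag}.pkl','wb')); return im
def cloud(im):
    d=im['depth']; v,u=np.mgrid[:d.shape[0],:d.shape[1]]
    P=np.stack([(u-im['cx'])/im['fx']*d,(v-im['cy'])/im['fy']*d,d],-1)
    return P@im['T'][:3,:3].T+im['T'][:3,3]
E
python3 - <<'E'
from h import *
for n in('scene','top','wrist'):
    im=snap(n,n+'0'); print(n,np.round(im['T'],3).tolist(),im['fx'])
s=env.state();print(s)
E
```

```text
scene [[-0.68, -0.517, 0.519, 0.181], [-0.733, 0.462, -0.5, 0.322], [0.018, -0.72, -0.693, 0.641], [0.0, 0.0, 0.0, 1.0]] 398.8630445803823
top [[-0.021, -0.991, 0.13, 0.465], [-1.0, 0.021, -0.005, -0.109], [0.002, -0.13, -0.991, 1.029], [0.0, 0.0, 0.0, 1.0]] 484.4851887108113
wrist [[0.419, 0.87, 0.259, 0.168], [0.908, -0.401, -0.123, 0.555], [-0.003, 0.287, -0.958, 0.384], [0.0, 0.0, 0.0, 1.0]] 316.3997032260034
{'time': 0.15, 'joint_pos': array([ 6.40567604e+01,  1.83424519e+01,  8.96881084e+01,  8.58741152e-04,
        7.20427335e+01, -1.14810106e+00]), 'joint_velocities': array([ 0.00633495, -0.14420725, -0.06469426, -0.06768095,  0.03431348,
        0.0625373 ]), 'effort': array([ 5.39648317e-04, -4.12773049e+01, -2.32154971e+01,  7.26470514e-02,
        4.34688607e-02, -1.03080813e-04]), 'tcp_pos': array([0.24100457, 0.5216751 , 0.22133636]), 'tcp_rot': array([[-9.07811112e-01,  4.19378895e-01, -5.72453873e-04],
       [ 4.19379283e-01,  9.07810392e-01, -1.14407085e-03],
       [ 3.98804056e-05, -1.27867553e-03, -9.99999182e-01]]), 'contact_force': array([-0.42753773,  0.29690848, -0.17277718]), 'ft_torque': array([-0.00216749, -0.02915478, -0.05476588]), 'grip_force': 0.0, 'finger_gap': 0.09132039034158759}
```

View pics/scene0.png

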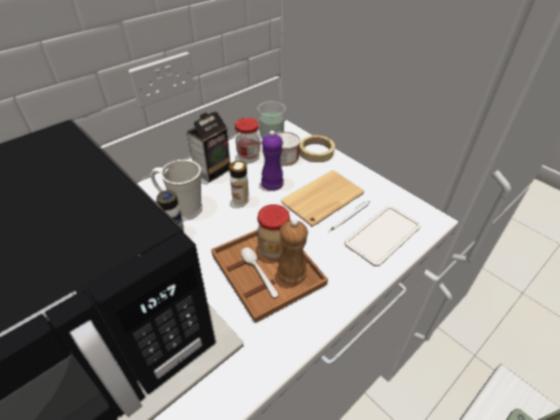

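View pics/top0.png

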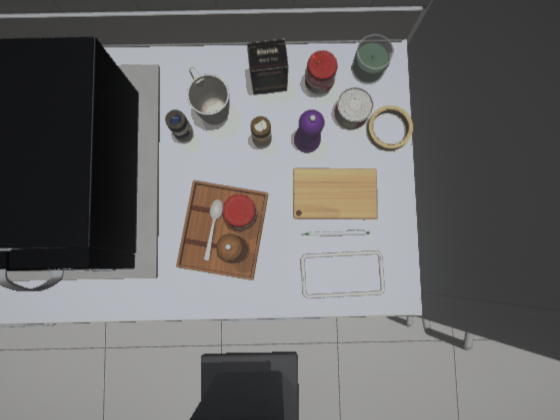

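Candidates in the top view: the honey jar is either the red lid at (239,211) on the tray or the jam at (321,68) at the back, so I take the tray one. The mill is either the brown one at (230,248) or the purple one at (310,125), so I take the brown one. The spoon is at (211,230), the board at (335,193) and the rest at (342,274). The spice jar is at (261,128), and a blue-topped one stands at (178,122).

```bash
cat > m.py <<'E'
from h import *
im=pickle.load(open('pics/top0.pkl','rb')); P=cloud(im); px=im['pixels'].astype(int)
cv2.imwrite('pics/crop0.png',cv2.resize(im['pixels'][160:310,165:400],None,fx=3.3,fy=3.3,interpolation=2))
def box(u0,v0,u1,v1): 
    m=np.zeros(P.shape[:2],bool); m[v0:v1,u0:u1]=1; return m&(im['depth']>0)
def rect(m,n):
    q=P[m]; r=cv2.minAreaRect((q[:,:2]*1000).astype(np.float32)); print(n,np.round(r[0],1),np.round(r[1],1),round(r[2],1),'z',np.round(np.percentile(q[:,2],[5,50,95]),4),m.sum())
def circ(m,n):
    q=P[m]; c,r=cv2.minEnclosingCircle((q[:,:2]*1000).astype(np.float32)); print(n,np.round(c,1),round(r,1),'mean',np.round(q.mean(0)*1000,1))
Z=P[...,2]; b,g,r=[px[...,i] for i in range(3)]
print('table z',np.median(Z[box(280,290,300,312)]))
J=box(215,190,262,232); circ(J&(Z>.09),'jar top')
M=box(205,225,255,272); circ(M&(Z>.115)&(Z<.143),'mill head'); circ(M&(Z>.146),'knob'); print(Z[M].max())
rect(box(285,160,385,224)&(Z>.006)&(r-b>40),'board')
rect(box(292,244,392,305)&(Z>.0055),'rest')
rect(box(170,172,275,285)&(r-b>25)&(Z<.03)&(Z>.014),'tray rail')
S=box(195,195,225,265)&(abs(r-b)<25)&(r>90)&(Z>.008)&(Z<.035); rect(S,'spoon')
for n,bx in dict(spice=(245,112,276,148),blue=(163,105,192,140),purple=(294,105,328,152),jam=(304,48,340,92),carton=(245,38,290,95),mug=(185,68,232,130)).items():
    m=box(*bx)&(Z>.05); circ(m,n); print('  h',Z[m].max())
m=box(60,40,140,270)&(Z>.2); print('microwave',P[m].min(0),P[m].max(0))
m=box(295,224,375,242)&(Z>.004)&(Z<.03); rect(m,'pen')
E
python3 m.py
```

```text
table z 5.4109176276240234e-05
jar top [589.2 -39.3] 32.4 mean [588.3 -39.4 105.7]
mill head [516.9 -22.6] 25.0 mean [515.9 -23.6 137.3]
knob [512.3 -23.2] 10.3 mean [515.5 -22.6 153.2]
0.15804054586973804
board [ 632.6 -238.2] [176.2 106.8] 88.5 z [0.0074 0.0104 0.0134] 3997
rest [ 459.8 -243.1] [118.9 196. ] 1.9 z [0.0056 0.0073 0.0109] 1438
tray rail [560.3   2.4] [161.4 184.4] 79.0 z [0.0162 0.0196 0.0229] 948
spoon [561.   26.9] [ 25.4 126.8] 74.4 z [0.0103 0.015  0.0209] 353
spice [755.5 -83.3] 20.4 mean [750.8 -83.8  96.5]
  h 0.10995878628001654
blue [779.1  76.3] 31.3 mean [767.7  81.4  95.2]
  h 0.10974340088379098
purple [ 754.8 -182.9] 25.0 mean [ 748.3 -180.6  117. ]
  h 0.15216118259328326
jam [ 882.1 -210. ] 33.0 mean [ 874.9 -208.2   91.5]
  h 0.10628418911765947
carton [ 892.6 -100. ] 47.8 mean [ 877.5 -100.9  123.4]
  h 0.16604750157124604
mug [820.6  44.5] 66.0 mean [828.8  26.2  85.3]
  h 0.10947510504200486
microwave [0.48148513 0.17617271 0.20000211] [0.85617698 0.24176621 0.28562074]
pen [ 542.7 -234.8] [ 32.2 165.7] 4.7 z [0.0043 0.0077 0.0111] 262
```

View pics/crop0.png

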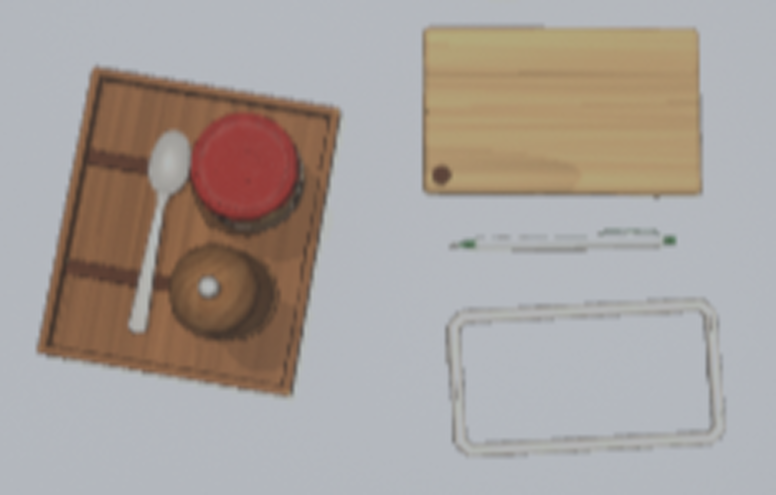

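The crop confirms the honey jar, brown mill and spoon on the tray, the board on the far side and the rest on the near side. I'll square the tool to the world axes and come in past the microwave on its robot side.

Request:
{"fn": "servo_tool", "kwargs": {
  "series": [
    {"rot": [0,0,-0.551],"offset": [-0.755,-0.68,-0.4],"grip": 1},
    {"rot": [0,0,-0.551],"offset": [-0.755,-0.68,-0.4],"grip": 1},
    {"rot": [0,0,-0.551],"offset": [-0.755,-0.68,-0.4],"grip": 1},
    {"rot": [0,0,-0.551],"offset": [-0.755,-0.68,-0.4],"grip": 1},
    {"rot": [0,0,-0.551],"offset": [-0.755,-0.68,-0.4],"grip": 1}
  ]
}}

```text
time: 0.65
tcp_pos: [0.3019, 0.381, 0.2829]
tcp_rot: [[-1.0, 0.004, 0.001], [0.004, 1.0, 0.002], [-0.001, 0.002, -1.0]]
contact_force: [-0.5, 0.4, 0.0]
finger_gap: 0.0911
grip_force: 0.0
```

Request:
{"fn": "servo_tool", "kwargs": {
  "series": [
    {"rot": [0,0,0],"offset": [0,-0.3,0],"grip": 1},
    {"rot": [0,0,0],"offset": [0,-0.6,0],"grip": 1},
    {"rot": [0,0,0],"offset": [0,-0.9,0],"grip": 1},
    {"rot": [0,0,0],"offset": [0,-1,0],"grip": 1},
    {"rot": [0,0,0],"offset": [0,-1,0],"grip": 1}
  ]
}}

```text
time: 1.15
tcp_pos: [0.3006, 0.2314, 0.2813]
tcp_rot: [[-1.0, 0.003, -0.001], [0.003, 1.0, -0.0], [0.001, -0.0, -1.0]]
contact_force: [-0.0, -0.4, -0.5]
finger_gap: 0.0913
grip_force: 0.0
```

Request:
{"fn": "servo_tool", "kwargs": {
  "series": [
    {"rot": [0,0,0],"offset": [-0.2,-0.3,-0.1],"grip": 1},
    {"rot": [0,0,0],"offset": [-0.4,-0.6,-0.2],"grip": 1},
    {"rot": [0,0,0],"offset": [-0.6,-0.9,-0.3],"grip": 1},
    {"rot": [0,0,0],"offset": [-0.7,-1,-0.3],"grip": 1},
    {"rot": [0,0,0],"offset": [-0.7,-1,-0.3],"grip": 1}
  ]
}}

```text
time: 1.65
tcp_pos: [0.4099, 0.0809, 0.3267]
tcp_rot: [[-1.0, 0.005, 0.001], [0.005, 1.0, -0.0], [-0.001, -0.0, -1.0]]
contact_force: [0.2, 0.4, -0.5]
finger_gap: 0.0912
grip_force: 0.0
```

Request:
{"fn": "servo_tool", "kwargs": {
  "series": [
    {"rot": [0,0,0],"offset": [-0.25,-0.2,0],"grip": 1},
    {"rot": [0,0,0],"offset": [-0.5,-0.4,0],"grip": 1},
    {"rot": [0,0,0],"offset": [-0.7,-0.6,0],"grip": 1},
    {"rot": [0,0,0],"offset": [-0.7,-0.6,0],"grip": 1},
    {"rot": [0,0,0],"offset": [-0.7,-0.6,0],"grip": 1}
  ]
}}

```text
time: 2.15
tcp_pos: [0.5117, -0.0064, 0.3254]
tcp_rot: [[-1.0, -0.0, -0.003], [-0.0, 1.0, 0.002], [0.003, 0.002, -1.0]]
contact_force: [-0.1, -0.7, -0.1]
finger_gap: 0.0909
grip_force: 0.0
```

Run:
```python
from h import *
im=snap('wrist','w1'); print(np.round(im['T'],3).tolist(),env.state()['tcp_pos'])
```

```text
[[-0.0, 0.959, 0.283, 0.431], [1.0, 0.0, 0.001, -0.008], [0.001, 0.283, -0.959, 0.489], [0.0, 0.0, 0.0, 1.0]] [ 0.51102142 -0.00612219  0.32594084]
```

View pics/w1.png

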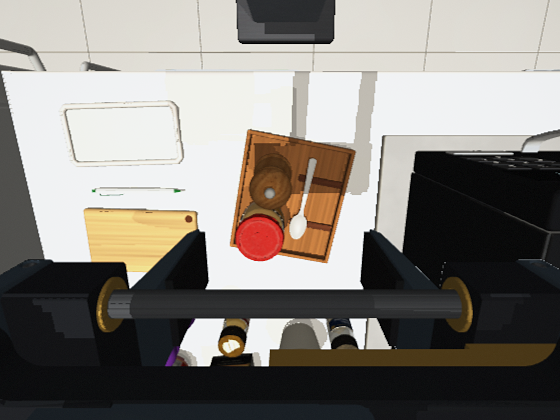

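The wrist view shows the mill head at (269,185), the jar lid at (260,238), the spoon from (299,232) to (312,165) and the rest at (122,133). I'll measure these on planes of known height.

```bash
cat >> h.py <<'E'
def toplane(im,uv,z):
    uv=np.asarray(uv,float); R,t=im['T'][:3,:3],im['T'][:3,3]
    d=np.stack([(uv[:,0]-im['cx'])/im['fx'],(uv[:,1]-im['cy'])/im['fy'],np.ones(len(uv))],-1)@R.T
    return (t+d*((z-t[2])/d[:,2])[:,None])[:,:2]*1000
def blob(mask):
    n,l,s,c=cv2.connectedComponentsWithStats(mask.astype(np.uint8)); k=1+s[1:,4].argmax()
    return max(cv2.findContours((l==k).astype(np.uint8),0,1)[0],key=len)[:,0,:]
def box(im,u0,v0,u1,v1):
    m=np.zeros(im['depth'].shape,bool); m[v0:v1,u0:u1]=1; return m
def rectp(im,mask,z,n):
    c=toplane(im,blob(mask),z); r=cv2.minAreaRect(c.astype(np.float32)); print(n,np.round(r[0],1),np.round(r[1],1),round(r[2],2))
def ch(im): return [im['pixels'][...,i].astype(int) for i in range(3)]
E
cat > m2.py <<'E'
from h import *
for tag,bx in (('w1',dict(j=(225,205,295,270),m=(240,145,300,212),s=(285,150,325,245),b=(70,195,205,272),r=(50,90,195,175),t=(220,120,365,270))),
               ('top0',dict(j=(215,190,262,232),m=(205,225,255,272),s=(195,195,225,265),b=(285,160,385,224),r=(292,244,392,305),t=(170,172,275,285)))):
    im=pickle.load(open(f'pics/{tag}.pkl','rb')); b,g,r=ch(im); Z=cloud(im)[...,2]; print(tag)
    q=toplane(im,blob(box(im,*bx['j'])&(r-g>70)&(Z>.08)),.106); print('lid',np.round(cv2.fitEllipse(q.astype(np.float32)),1) if 0 else [np.round(x,1) for x in cv2.fitEllipse(q.astype(np.float32))])
    k=blob(box(im,*bx['m'])&(abs(r-b)<40)&(r>110)&(Z>.12)); print('knob',np.round(toplane(im,k,.154).mean(0),1))
    q=cloud(im)[box(im,*bx['m'])&(Z>.115)&(Z<.147)]*1000; print('head',[np.round(x,1) for x in cv2.minEnclosingCircle(q[:,:2].astype(np.float32))])
    rectp(im,box(im,*bx['s'])&(abs(r-b)<35)&(r>110),.014,'spoon')
    rectp(im,box(im,*bx['b'])&(r-b>40),.010,'board')
    rectp(im,box(im,*bx['t'])&(r-b>25)&(Z<.04),.02,'tray')
    c=cloud(im); q=c[box(im,*bx['r'])&(Z>.006)&(Z<.014)]; e=cv2.minAreaRect((q[:,:2]*1000).astype(np.float32)); print('rest',e)
    p=cv2.Canny(im['pixels'],40,100)>0; m=box(im,*bx['r'])&p; pts=np.argwhere(m)[:,::-1]; e=cv2.minAreaRect(toplane(im,pts,.006).astype(np.float32)); print('rest edges',e)
E
python3 m2.py
```

```text
w1
lid [array([585.7, -39.8]), array([61.5, 62.3]), np.float64(83.5)]
knob [514.2 -23.6]
head [array([514. , -23.6]), np.float64(25.0)]
spoon [557.7  19.6] [ 26.1 130.7] 82.61
board [ 629.5 -237.6] [179. 109.] 88.44
tray [557.2   0.8] [161.7 186.4] 79.03
rest ((459.67230224609375, -247.62242126464844), (91.74771118164062, 172.34796142578125), 1.7465234994888306)
rest edges ((459.4605712890625, -247.8672332763672), (96.6709213256836, 177.38572692871094), 1.9057235717773438)
top0
lid [array([588.7, -38.5]), array([57.9, 58.7]), np.float64(19.9)]
knob [515.4 -22. ]
head [array([516.9, -22.6]), np.float64(25.0)]
spoon [559.1  21.3] [ 25.7 128.7] 82.58
board [ 632.2 -238. ] [176.1 105.8] 88.78
tray [559.7   2.3] [161. 185.] 79.04
rest ((455.1813659667969, -250.43902587890625), (110.02998352050781, 179.83302307128906), 3.0848100185394287)
rest edges ((462.1245422363281, -246.39212036132812), (96.63541412353516, 178.1571807861328), 1.5791078805923462)
```

Request:
{"fn": "servo_tool", "kwargs": {
  "series": [
    {"rot": [0,0,0],"offset": [-0.02,-0.11,0.2],"grip": 1},
    {"rot": [0,0,0],"offset": [-0.02,-0.11,0.45],"grip": 1},
    {"rot": [0,0,0],"offset": [-0.02,-0.11,0.7],"grip": 1},
    {"rot": [0,0,0],"offset": [-0.02,-0.11,0.9],"grip": 1},
    {"rot": [0,0,0],"offset": [-0.02,-0.11,0.9],"grip": 1},
    {"rot": [0,0,0],"offset": [-0.02,-0.11,0.9],"grip": 1}
  ]
}}

```text
time: 2.8
tcp_pos: [0.5141, -0.0232, 0.1928]
tcp_rot: [[-1.0, -0.002, 0.001], [-0.002, 1.0, 0.0], [-0.001, 0.0, -1.0]]
contact_force: [0.6, 0.2, -0.1]
finger_gap: 0.0911
grip_force: 0.0
```

Run:
```python
from h import *
for i in range(3):
    im=snap('wrist','w2')
    s=env.state(); print(s['tcp_pos'],s['tcp_rot'].round(4).tolist())
b,g,r=ch(im);C=cloud(im);Z=C[...,2]
m=(Z>.115)&(Z<.147)&(abs(C[...,0]-.515)<.04)&(abs(C[...,1]+.023)<.04)
q=C[m]*1000; print([np.round(x,1) for x in cv2.minEnclosingCircle(q[:,:2].astype(np.float32))])
```

```text
[ 0.51499092 -0.02354962  0.19376202] [[-1.0, -0.0013, 0.0031], [-0.0013, 1.0, 0.0002], [-0.0031, 0.0002, -1.0]]
[ 0.51533834 -0.02383982  0.19413588] [[-1.0, -0.001, 0.0042], [-0.001, 1.0, 0.0], [-0.0042, 0.0, -1.0]]
[ 0.51536704 -0.0240754   0.19415712] [[-1.0, -0.0007, 0.0043], [-0.0007, 1.0, -0.0001], [-0.0043, -0.0001, -1.0]]
[array([514.3, -23.5]), np.float64(25.0)]
```

Request:
{"fn": "servo_tool", "kwargs": {
  "series": [
    {"rot": [0,0,0],"offset": [0,0,0.13],"grip": 1},
    {"rot": [0,0,0],"offset": [0,0,0.3],"grip": 1},
    {"rot": [0,0,0],"offset": [0,0,0.43],"grip": 1},
    {"rot": [0,0,0],"offset": [0,0,0.5],"grip": 1},
    {"rot": [0,0,0],"offset": [0,0,0.5],"grip": 1}
  ]
}}

```text
time: 3.45
tcp_pos: [0.514, -0.0245, 0.1168]
tcp_rot: [[-1.0, 0.0, -0.001], [0.0, 1.0, 0.0], [0.001, 0.0, -1.0]]
contact_force: [-0.5, -0.5, -0.2]
finger_gap: 0.091
grip_force: 0.0
```

Request:
{"fn": "servo_tool", "kwargs": {
  "force": 12,
  "series": [
    {"rot": [0,0,0],"offset": [0,0,0],"grip": 0.65},
    {"rot": [0,0,0],"offset": [0,0,0],"grip": 0.58},
    {"rot": [0,0,0],"offset": [0,0,0],"grip": 0.55},
    {"rot": [0,0,0],"offset": [0,0,0],"grip": 0.5},
    {"rot": [0,0,0],"offset": [0,0,0],"grip": 0.4},
    {"rot": [0,0,0],"offset": [0,0,0],"grip": 0.4},
    {"rot": [0,0,0],"offset": [0,0,0],"grip": 0.4}
  ]
}}

```text
time: 4.15
tcp_pos: [0.5143, -0.0245, 0.1171]
tcp_rot: [[-1.0, 0.0, 0.0], [0.0, 1.0, 0.0], [-0.0, 0.0, -1.0]]
contact_force: [-0.8, 0.8, 1.2]
finger_gap: 0.0478
grip_force: 12.0
```

Request:
{"fn": "servo_tool", "kwargs": {
  "series": [
    {"rot": [0,0,0],"offset": [0,0,-0.05],"grip": 0.4},
    {"rot": [0,0,0],"offset": [0,0,-0.15],"grip": 0.4},
    {"rot": [0,0,0],"offset": [0,0,-0.3],"grip": 0.4},
    {"rot": [0,0,0],"offset": [0,0,-0.47],"grip": 0.4},
    {"rot": [0,0,0],"offset": [0,0,-0.64],"grip": 0.4},
    {"rot": [0,0,0],"offset": [0,0,-0.76],"grip": 0.4},
    {"rot": [0,0,0],"offset": [0,0,-0.8],"grip": 0.4},
    {"rot": [0,0,0],"offset": [0,0,-0.8],"grip": 0.4}
  ]
}}

```text
time: 4.95
tcp_pos: [0.5143, -0.0246, 0.2374]
tcp_rot: [[-1.0, -0.0, 0.001], [-0.0, 1.0, -0.0], [-0.001, -0.0, -1.0]]
contact_force: [0.3, -0.1, -2.0]
finger_gap: 0.0481
grip_force: 12.0
```

Request:
{"fn": "servo_tool", "kwargs": {
  "series": [
    {"rot": [0,0,0],"offset": [-0.02,-0.04,0],"grip": 0.4},
    {"rot": [0,0,0],"offset": [-0.05,-0.12,0],"grip": 0.4},
    {"rot": [0,0,0],"offset": [-0.1,-0.23,0],"grip": 0.4},
    {"rot": [0,0,0],"offset": [-0.16,-0.36,0],"grip": 0.4},
    {"rot": [0,0,0],"offset": [-0.22,-0.5,0],"grip": 0.4},
    {"rot": [0,0,0],"offset": [-0.28,-0.64,0],"grip": 0.4},
    {"rot": [0,0,0],"offset": [-0.33,-0.76,0],"grip": 0.4},
    {"rot": [0,0,0],"offset": [-0.383,-0.87,0],"grip": 0.4}
  ]
}}

```text
time: 5.75
tcp_pos: [0.572, -0.1572, 0.2363]
tcp_rot: [[-1.0, 0.001, -0.001], [0.001, 1.0, 0.0], [0.001, 0.0, -1.0]]
contact_force: [-0.2, -0.1, -1.4]
finger_gap: 0.0481
grip_force: 12.0
```

Request:
{"fn": "servo_tool", "kwargs": {
  "series": [
    {"rot": [0,0,0],"offset": [-0.05,-0.12,0],"grip": 0.4},
    {"rot": [0,0,0],"offset": [-0.11,-0.25,0],"grip": 0.4},
    {"rot": [0,0,0],"offset": [-0.17,-0.39,0],"grip": 0.4},
    {"rot": [0,0,0],"offset": [-0.23,-0.53,0],"grip": 0.4},
    {"rot": [0,0,0],"offset": [-0.29,-0.67,0],"grip": 0.4},
    {"rot": [0,0,0],"offset": [-0.35,-0.8,0],"grip": 0.4},
    {"rot": [0,0,0],"offset": [-0.383,-0.87,0],"grip": 0.4},
    {"rot": [0,0,0],"offset": [-0.383,-0.87,0],"grip": 0.4}
  ]
}}

```text
time: 6.55
tcp_pos: [0.6294, -0.2872, 0.2361]
tcp_rot: [[-1.0, 0.001, -0.0], [0.001, 1.0, 0.0], [0.0, 0.0, -1.0]]
contact_force: [-0.4, 0.8, -2.5]
finger_gap: 0.0479
grip_force: 12.0
```

Request:
{"fn": "servo_tool", "kwargs": {
  "series": [
    {"rot": [0,0,0],"offset": [0,0,0.08],"grip": 0.4},
    {"rot": [0,0,0],"offset": [0,0,0.2],"grip": 0.4},
    {"rot": [0,0,0],"offset": [0,0,0.34],"grip": 0.4},
    {"rot": [0,0,0],"offset": [0,0,0.48],"grip": 0.4},
    {"rot": [0,0,0],"offset": [0,0,0.6],"grip": 0.4},
    {"rot": [0,0,0],"offset": [0,0,0.68],"grip": 0.4},
    {"rot": [0,0,0],"offset": [0,0,0.72],"grip": 0.4},
    {"rot": [0,0,0],"offset": [0,0,0.73],"grip": 0.4}
  ]
}}

```text
time: 7.35
tcp_pos: [0.6288, -0.285, 0.1269]
tcp_rot: [[-1.0, -0.0, -0.001], [-0.0, 1.0, 0.001], [0.001, 0.001, -1.0]]
contact_force: [0.9, 0.2, -2.1]
finger_gap: 0.0479
grip_force: 12.0
```

Request:
{"fn": "servo_tool", "kwargs": {
  "series": [
    {"rot": [0,0,0],"offset": [0,0,0.01],"grip": 0.4},
    {"rot": [0,0,0],"offset": [0,0,0.017],"grip": 0.4},
    {"rot": [0,0,0],"offset": [0,0,0.024],"grip": 0.4},
    {"rot": [0,0,0],"offset": [0,0,0.031],"grip": 0.4},
    {"rot": [0,0,0],"offset": [0,0,0.036],"grip": 0.4},
    {"rot": [0,0,0],"offset": [0,0,0.036],"grip": 0.4}
  ]
}}

```text
time: 7.95
tcp_pos: [0.629, -0.2856, 0.122]
tcp_rot: [[-1.0, 0.0, -0.0], [0.0, 1.0, 0.0], [0.0, 0.0, -1.0]]
contact_force: [-0.0, 0.7, -2.4]
finger_gap: 0.0482
grip_force: 12.0
```

Still weighing −2.4, so not touching yet. I'll creep down another 2 mm.

Request:
{"fn": "servo_tool", "kwargs": {
  "series": [
    {"rot": [0,0,0],"offset": [0,0,0.004],"grip": 0.4},
    {"rot": [0,0,0],"offset": [0,0,0.008],"grip": 0.4},
    {"rot": [0,0,0],"offset": [0,0,0.01],"grip": 0.4},
    {"rot": [0,0,0],"offset": [0,0,0.01],"grip": 0.4}
  ]
}}

```text
time: 8.35
tcp_pos: [0.6293, -0.2856, 0.1213]
tcp_rot: [[-1.0, 0.0, 0.001], [0.0, 1.0, -0.0], [-0.001, -0.0, -1.0]]
contact_force: [-0.5, 1.0, 2.0]
finger_gap: 0.0482
grip_force: 12.0
```

Request:
{"fn": "servo_tool", "kwargs": {
  "series": [
    {"rot": [0,0,0],"offset": [0,0,0],"grip": 0.55},
    {"rot": [0,0,0],"offset": [0,0,0],"grip": 0.7},
    {"rot": [0,0,0],"offset": [0,0,0],"grip": 0.9},
    {"rot": [0,0,0],"offset": [0,0,0],"grip": 1},
    {"rot": [0,0,0],"offset": [0,0,0],"grip": 1}
  ]
}}

```text
time: 8.85
tcp_pos: [0.6291, -0.2856, 0.1204]
tcp_rot: [[-1.0, 0.0, -0.0], [0.0, 1.0, 0.0], [0.0, 0.0, -1.0]]
contact_force: [-0.2, -0.9, -0.8]
finger_gap: 0.0792
grip_force: 0.0
```

Request:
{"fn": "servo_tool", "kwargs": {
  "series": [
    {"rot": [0,0,0],"offset": [0,0,-0.1],"grip": 1},
    {"rot": [0,0,0],"offset": [0,0,-0.3],"grip": 1},
    {"rot": [0,0,0],"offset": [0,0,-0.6],"grip": 1},
    {"rot": [0,0,0],"offset": [0,0,-0.9],"grip": 1},
    {"rot": [0,0,0],"offset": [0,0,-1],"grip": 1}
  ]
}}

```text
time: 9.35
tcp_pos: [0.6307, -0.2864, 0.2767]
tcp_rot: [[-1.0, 0.0, 0.009], [0.0, 1.0, -0.004], [-0.009, -0.004, -1.0]]
contact_force: [-0.5, -0.8, 0.0]
finger_gap: 0.0911
grip_force: 0.0
```

Request:
{"fn": "servo_tool", "kwargs": {
  "series": [
    {"rot": [0,0,0],"offset": [0.07,0.25,0],"grip": 1},
    {"rot": [0,0,0],"offset": [0.14,0.5,0],"grip": 1},
    {"rot": [0,0,0],"offset": [0.2,0.75,0],"grip": 1},
    {"rot": [0,0,0],"offset": [0.27,1,0],"grip": 1},
    {"rot": [0,0,0],"offset": [0.27,1,0],"grip": 1}
  ]
}}

```text
time: 9.85
tcp_pos: [0.5873, -0.1316, 0.2713]
tcp_rot: [[-1.0, -0.004, -0.0], [-0.004, 1.0, 0.002], [0.0, 0.002, -1.0]]
contact_force: [-0.2, -0.6, -0.3]
finger_gap: 0.0911
grip_force: 0.0
```

Run:
```python
from h import *
im=snap('top','top1'); s=env.state(); print(s['tcp_pos'])
C=cloud(im);Z=C[...,2]
for n,x,y in(('mill',.629,-.285),('jar',.588,-.039)):
    m=(Z>(.115 if n=='mill' else .09))&(Z<.15)&(abs(C[...,0]-x)<.045)&(abs(C[...,1]-y)<.045)
    q=C[m]*1000; print(n,m.sum(),[np.round(v,1) for v in cv2.minEnclosingCircle(q[:,:2].astype(np.float32))] if m.sum() else '')
```

```text
[ 0.58817403 -0.13385459  0.27116093]
mill 437 [array([ 630.2, -283.1]), np.float64(24.9)]
jar 188 [array([569.1, -49.7]), np.float64(21.6)]
```

Request:
{"fn": "servo_tool", "kwargs": {
  "series": [
    {"rot": [0,0,0],"offset": [0.017,0.2,0],"grip": 1},
    {"rot": [0,0,0],"offset": [0.017,0.45,0.1],"grip": 1},
    {"rot": [0,0,0],"offset": [0.017,0.6,0.25],"grip": 1},
    {"rot": [0,0,0],"offset": [0.017,0.638,0.45],"grip": 1},
    {"rot": [0,0,0],"offset": [0.017,0.638,0.6],"grip": 1},
    {"rot": [0,0,0],"offset": [0.017,0.638,0.6],"grip": 1}
  ]
}}

```text
time: 10.5
tcp_pos: [0.5844, -0.0405, 0.1771]
tcp_rot: [[-1.0, 0.0, -0.007], [0.0, 1.0, 0.0], [0.007, 0.0, -1.0]]
contact_force: [-0.1, -0.3, 0.5]
finger_gap: 0.0914
grip_force: 0.0
```

Run:
```python
from h import *
viewer.get_image('wrist');viewer.get_image('wrist');im=snap('wrist','w3'); s=env.state(); print(s['tcp_pos'])
b,g,r=ch(im);C=cloud(im);Z=C[...,2]
m=(Z>.09)&(Z<.12)&(abs(C[...,0]-.587)<.045)&(abs(C[...,1]+.039)<.045)&(r-g>70)
q=C[m]*1000; print([np.round(v,1) for v in cv2.minEnclosingCircle(q[:,:2].astype(np.float32))])
print([np.round(x,1) for x in cv2.fitEllipse(toplane(im,blob(m),.106).astype(np.float32))])
```

```text
[ 0.58718919 -0.04085661  0.18166677]
[array([586.2, -40.4]), np.float64(31.8)]
[array([586.8, -40.1]), array([60.4, 61.1]), np.float64(100.8)]
```

Request:
{"fn": "servo_tool", "kwargs": {
  "series": [
    {"rot": [0,0,0],"offset": [0,0.003,0.13],"grip": 1},
    {"rot": [0,0,0],"offset": [0,0.003,0.3],"grip": 1},
    {"rot": [0,0,0],"offset": [0,0.003,0.47],"grip": 1},
    {"rot": [0,0,0],"offset": [0,0.003,0.62],"grip": 1},
    {"rot": [0,0,0],"offset": [0,0.003,0.7],"grip": 1},
    {"rot": [0,0,0],"offset": [0,0.003,0.725],"grip": 1},
    {"rot": [0,0,0],"offset": [0,0.003,0.725],"grip": 1}
  ]
}}

```text
time: 11.35
tcp_pos: [0.5868, -0.0398, 0.0725]
tcp_rot: [[-1.0, 0.0, 0.001], [0.0, 1.0, -0.0], [-0.001, -0.0, -1.0]]
contact_force: [-0.9, 0.7, -0.2]
finger_gap: 0.0913
grip_force: 0.0
```

Request:
{"fn": "servo_tool", "kwargs": {
  "force": 20,
  "series": [
    {"rot": [0,0,0],"offset": [0,0,0],"grip": 0.8},
    {"rot": [0,0,0],"offset": [0,0,0],"grip": 0.74},
    {"rot": [0,0,0],"offset": [0,0,0],"grip": 0.71},
    {"rot": [0,0,0],"offset": [0,0,0],"grip": 0.67},
    {"rot": [0,0,0],"offset": [0,0,0],"grip": 0.55},
    {"rot": [0,0,0],"offset": [0,0,0],"grip": 0.55},
    {"rot": [0,0,0],"offset": [0,0,0],"grip": 0.55}
  ]
}}

```text
time: 12.05
tcp_pos: [0.5864, -0.0393, 0.0724]
tcp_rot: [[-1.0, 0.0, 0.001], [0.0, 1.0, 0.0], [-0.001, 0.0, -1.0]]
contact_force: [-0.4, 0.8, 4.6]
finger_gap: 0.0635
grip_force: 20.0
```

Request:
{"fn": "servo_tool", "kwargs": {
  "series": [
    {"rot": [0,0,0],"offset": [0,0,-0.03],"grip": 0.55},
    {"rot": [0,0,0],"offset": [0,0,-0.1],"grip": 0.55},
    {"rot": [0,0,0],"offset": [0,0,-0.2],"grip": 0.55},
    {"rot": [0,0,0],"offset": [0,0,-0.3],"grip": 0.55},
    {"rot": [0,0,0],"offset": [0,0,-0.37],"grip": 0.55},
    {"rot": [0,0,0],"offset": [0,0,-0.4],"grip": 0.55},
    {"rot": [0,0,0],"offset": [0,0,-0.4],"grip": 0.55}
  ]
}}

```text
time: 12.75
tcp_pos: [0.5862, -0.0395, 0.1323]
tcp_rot: [[-1.0, 0.0, 0.001], [0.0, 1.0, -0.0], [-0.001, -0.0, -1.0]]
contact_force: [0.7, 0.9, -3.0]
finger_gap: 0.0637
grip_force: 20.0
```

Request:
{"fn": "servo_tool", "kwargs": {
  "series": [
    {"rot": [0,0,0],"offset": [-0.01,-0.04,0],"grip": 0.55},
    {"rot": [0,0,0],"offset": [-0.04,-0.12,0],"grip": 0.55},
    {"rot": [0,0,0],"offset": [-0.08,-0.25,0],"grip": 0.55},
    {"rot": [0,0,0],"offset": [-0.12,-0.4,0],"grip": 0.55},
    {"rot": [0,0,0],"offset": [-0.17,-0.57,0],"grip": 0.55},
    {"rot": [0,0,0],"offset": [-0.22,-0.74,0],"grip": 0.55},
    {"rot": [0,0,0],"offset": [-0.27,-0.9,0],"grip": 0.55},
    {"rot": [0,0,0],"offset": [-0.297,-1,0],"grip": 0.55}
  ]
}}

```text
time: 13.55
tcp_pos: [0.6309, -0.1923, 0.1308]
tcp_rot: [[-1.0, 0.002, -0.001], [0.002, 1.0, -0.0], [0.001, -0.0, -1.0]]
contact_force: [-0.3, 1.6, -2.7]
finger_gap: 0.0636
grip_force: 20.0
```

Request:
{"fn": "servo_tool", "kwargs": {
  "series": [
    {"rot": [0,0,0],"offset": [0,0,0],"grip": 0.55},
    {"rot": [0,0,0],"offset": [0,0,0.06],"grip": 0.55},
    {"rot": [0,0,0],"offset": [0,0,0.14],"grip": 0.55},
    {"rot": [0,0,0],"offset": [0,0,0.23],"grip": 0.55},
    {"rot": [0,0,0],"offset": [0,0,0.3],"grip": 0.55},
    {"rot": [0,0,0],"offset": [0,0,0.34],"grip": 0.55},
    {"rot": [0,0,0],"offset": [0,0,0.35],"grip": 0.55},
    {"rot": [0,0,0],"offset": [0,0,0.355],"grip": 0.55}
  ]
}}

```text
time: 14.35
tcp_pos: [0.6308, -0.1894, 0.0784]
tcp_rot: [[-1.0, -0.0, 0.0], [-0.0, 1.0, 0.0], [-0.0, 0.0, -1.0]]
contact_force: [0.6, 0.1, -1.7]
finger_gap: 0.0634
grip_force: 20.0
```

Request:
{"fn": "servo_tool", "kwargs": {
  "series": [
    {"rot": [0,0,0],"offset": [0,0,0.006],"grip": 0.55},
    {"rot": [0,0,0],"offset": [0,0,0.01],"grip": 0.55},
    {"rot": [0,0,0],"offset": [0,0,0.014],"grip": 0.55},
    {"rot": [0,0,0],"offset": [0,0,0.014],"grip": 0.55},
    {"rot": [0,0,0],"offset": [0,0,0.014],"grip": 0.55}
  ]
}}

```text
time: 14.85
tcp_pos: [0.6306, -0.1895, 0.0766]
tcp_rot: [[-1.0, 0.0, 0.0], [0.0, 1.0, -0.0], [-0.0, -0.0, -1.0]]
contact_force: [-0.7, -0.5, -2.9]
finger_gap: 0.0636
grip_force: 20.0
```

Request:
{"fn": "servo_tool", "kwargs": {
  "series": [
    {"rot": [0,0,0],"offset": [0,0,0.004],"grip": 0.55},
    {"rot": [0,0,0],"offset": [0,0,0.008],"grip": 0.55},
    {"rot": [0,0,0],"offset": [0,0,0.008],"grip": 0.55},
    {"rot": [0,0,0],"offset": [0,0,0.008],"grip": 0.55}
  ]
}}

```text
time: 15.25
tcp_pos: [0.6308, -0.1895, 0.0764]
tcp_rot: [[-1.0, 0.0, 0.001], [0.0, 1.0, -0.0], [-0.001, -0.0, -1.0]]
contact_force: [-2.1, 1.3, 5.3]
finger_gap: 0.0637
grip_force: 20.0
```

Request:
{"fn": "servo_tool", "kwargs": {
  "series": [
    {"rot": [0,0,0],"offset": [0,0,0],"grip": 0.72},
    {"rot": [0,0,0],"offset": [0,0,0],"grip": 0.76},
    {"rot": [0,0,0],"offset": [0,0,0],"grip": 0.83},
    {"rot": [0,0,0],"offset": [0,0,0],"grip": 0.83},
    {"rot": [0,0,0],"offset": [0,0,0],"grip": 0.83}
  ]
}}

```text
time: 15.75
tcp_pos: [0.6306, -0.1895, 0.0751]
tcp_rot: [[-1.0, -0.0, -0.0], [-0.0, 1.0, 0.0], [0.0, 0.0, -1.0]]
contact_force: [-0.1, 0.8, 0.9]
finger_gap: 0.0755
grip_force: 0.0
```

Request:
{"fn": "servo_tool", "kwargs": {
  "series": [
    {"rot": [0,0,0],"offset": [0,0,-0.1],"grip": 0.83},
    {"rot": [0,0,0],"offset": [0,0,-0.3],"grip": 0.83},
    {"rot": [0,0,0],"offset": [0,0,-0.6],"grip": 0.83},
    {"rot": [0,0,0],"offset": [0,0,-0.9],"grip": 0.83},
    {"rot": [0,0,0],"offset": [0,0,-1],"grip": 0.83},
    {"rot": [0,0,0],"offset": [0,0,-1],"grip": 0.6}
  ]
}}

```text
time: 16.35
tcp_pos: [0.632, -0.19, 0.2286]
tcp_rot: [[-1.0, 0.0, 0.006], [0.0, 1.0, -0.002], [-0.006, -0.002, -1.0]]
contact_force: [0.2, 0.4, 0.3]
finger_gap: 0.0705
grip_force: 0.0
```

Request:
{"fn": "servo_tool", "kwargs": {
  "series": [
    {"rot": [0,0,0],"offset": [0.12,0.3,0],"grip": 0.6},
    {"rot": [0,0,0],"offset": [0.24,0.6,0],"grip": 0.6},
    {"rot": [0,0,0],"offset": [0.36,0.9,0],"grip": 0.6},
    {"rot": [0,0,0],"offset": [0.48,1,0],"grip": 0.6},
    {"rot": [0,0,0],"offset": [0.48,1,0],"grip": 0.6}
  ]
}}

```text
time: 16.85
tcp_pos: [0.5556, -0.0372, 0.2235]
tcp_rot: [[-1.0, -0.003, -0.005], [-0.003, 1.0, 0.001], [0.005, 0.001, -1.0]]
contact_force: [1.4, -1.1, -0.0]
finger_gap: 0.0547
grip_force: 0.0
```

Request:
{"fn": "servo_tool", "kwargs": {
  "series": [
    {"rot": [0,0,0.09],"offset": [0,0.3,0],"grip": 0.6},
    {"rot": [0,0,0.164],"offset": [0,0.4,0],"grip": 0.6},
    {"rot": [0,0,0.164],"offset": [0,0.4,0],"grip": 0.6},
    {"rot": [0,0,0.164],"offset": [0,0.4,0],"grip": 0.6},
    {"rot": [0,0,0.164],"offset": [0,0.4,0],"grip": 0.6}
  ]
}}

```text
time: 17.35
tcp_pos: [0.5587, 0.0193, 0.2245]
tcp_rot: [[-0.992, 0.129, -0.001], [0.129, 0.992, -0.001], [0.001, -0.001, -1.0]]
contact_force: [-0.4, -0.0, -0.8]
finger_gap: 0.0546
grip_force: 0.0
```

Run:
```python
from h import *
viewer.get_image('wrist');viewer.get_image('wrist');im=snap('wrist','w4'); s=env.state(); print(s['tcp_pos'],s['tcp_rot'].round(3).tolist())
b,g,r=ch(im)
C=cloud(im);m=(abs(C[...,0]-.558)<.08)&(abs(C[...,1]-.02)<.03)&(abs(r-b)<35)&(r>110)&(C[...,2]<.04)
rectp(im,m,.014,'spoon')
```

```text
[0.55867642 0.01953093 0.22502288] [[-0.992, 0.13, -0.0], [0.13, 0.992, -0.0], [0.0, -0.0, -1.0]]
spoon [558.   19.9] [ 26.1 130. ] 82.11
```

View pics/w4.png

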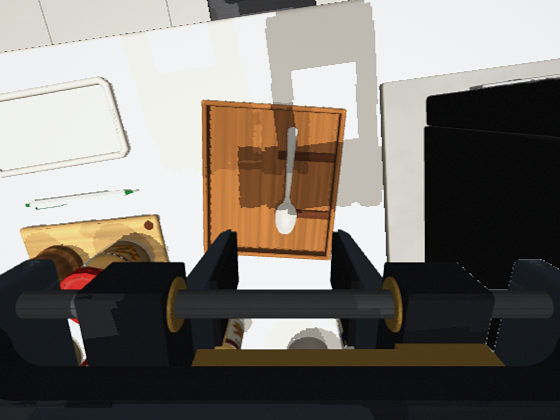

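The tray now holds only the spoon, from bowl (286,220) to handle end (293,131), centred under the gripper. The jar and mill stand on the board at lower left.

Request:
{"fn": "servo_tool", "kwargs": {
  "series": [
    {"rot": [0,0,0],"offset": [0,0,0.2],"grip": 0.5},
    {"rot": [0,0,0],"offset": [0,0,0.45],"grip": 0.5},
    {"rot": [0,0,0],"offset": [0,0,0.7],"grip": 0.5},
    {"rot": [0,0,0],"offset": [0,0,0.9],"grip": 0.5},
    {"rot": [0,0,0],"offset": [0,0,1],"grip": 0.5},
    {"rot": [0,0,0],"offset": [0,0,1],"grip": 0.5}
  ]
}}

```text
time: 18.1
tcp_pos: [0.5569, 0.0199, 0.0729]
tcp_rot: [[-0.992, 0.129, -0.005], [0.129, 0.992, -0.0], [0.005, -0.001, -1.0]]
contact_force: [-0.6, 0.7, 0.5]
finger_gap: 0.0457
grip_force: 0.0
```

Request:
{"fn": "servo_tool", "kwargs": {
  "series": [
    {"rot": [0,0,0],"offset": [0,0,0.1],"grip": 0.5},
    {"rot": [0,0,0],"offset": [0,0,0.2],"grip": 0.5},
    {"rot": [0,0,0],"offset": [0,0,0.28],"grip": 0.5},
    {"rot": [0,0,0],"offset": [0,0,0.33],"grip": 0.5},
    {"rot": [0,0,0],"offset": [0,0,0.36],"grip": 0.5},
    {"rot": [0,0,0],"offset": [0,0,0.38],"grip": 0.5},
    {"rot": [0,0,0],"offset": [0,0,0.38],"grip": 0.5},
    {"rot": [0,0,0],"offset": [0,0,0.38],"grip": 0.5}
  ]
}}

```text
time: 18.9
tcp_pos: [0.5589, 0.0206, 0.0186]
tcp_rot: [[-0.992, 0.128, 0.001], [0.128, 0.992, 0.0], [-0.001, 0.0, -1.0]]
contact_force: [0.7, 0.2, 0.4]
finger_gap: 0.0457
grip_force: 0.0
```

Request:
{"fn": "servo_tool", "kwargs": {
  "series": [
    {"rot": [0,0,0],"offset": [0,0,0.01],"grip": 0.5},
    {"rot": [0,0,0],"offset": [0,0,0.016],"grip": 0.5},
    {"rot": [0,0,0],"offset": [0,0,0.016],"grip": 0.5}
  ]
}}

```text
time: 19.2
tcp_pos: [0.5585, 0.0206, 0.0158]
tcp_rot: [[-0.992, 0.128, -0.0], [0.128, 0.992, 0.0], [0.0, 0.0, -1.0]]
contact_force: [0.1, -0.1, -0.6]
finger_gap: 0.0458
grip_force: 0.0
```

Request:
{"fn": "servo_tool", "kwargs": {
  "force": 6,
  "series": [
    {"rot": [0,0,0],"offset": [0,0,0.016],"grip": 0.3},
    {"rot": [0,0,0],"offset": [0,0,0.016],"grip": 0.25},
    {"rot": [0,0,0],"offset": [0,0,0.016],"grip": 0.2},
    {"rot": [0,0,0],"offset": [0,0,0.016],"grip": 0.15},
    {"rot": [0,0,0],"offset": [0,0,0.016],"grip": 0.1},
    {"rot": [0,0,0],"offset": [0,0,0.016],"grip": 0.05},
    {"rot": [0,0,0],"offset": [0,0,0.016],"grip": 0.05}
  ]
}}

```text
time: 19.9
tcp_pos: [0.5594, 0.0205, 0.0143]
tcp_rot: [[-0.992, 0.128, 0.002], [0.128, 0.992, -0.0], [-0.002, 0.0, -1.0]]
contact_force: [-0.1, -0.5, 5.5]
finger_gap: 0.0217
grip_force: 7.1
```

The tips now sit about 4 mm below the spoon's underside, which would stop it being laid on the rest floor. I'll open, rise to z = 0.019 and grip again at its widest height.

Request:
{"fn": "servo_tool", "kwargs": {
  "series": [
    {"rot": [0,0,0],"offset": [0,0,-0.01],"grip": 0.3},
    {"rot": [0,0,0],"offset": [0,0,-0.02],"grip": 0.3},
    {"rot": [0,0,0],"offset": [0,0,-0.037],"grip": 0.3},
    {"rot": [0,0,0],"offset": [0,0,-0.037],"grip": 0.3},
    {"rot": [0,0,0],"offset": [0,0,-0.037],"grip": 0.3},
    {"rot": [0,0,0],"offset": [0,0,-0.037],"grip": 0.3}
  ]
}}

```text
time: 20.5
tcp_pos: [0.5585, 0.0206, 0.0189]
tcp_rot: [[-0.992, 0.128, -0.0], [0.128, 0.992, 0.0], [0.0, 0.0, -1.0]]
contact_force: [-0.5, -0.1, 0.8]
finger_gap: 0.0273
grip_force: 0.0
```

Request:
{"fn": "servo_tool", "kwargs": {
  "series": [
    {"rot": [0,0,0],"offset": [0,0,0],"grip": 0.3},
    {"rot": [0,0,0],"offset": [0,0,0],"grip": 0.3}
  ]
}}

```text
time: 20.7
tcp_pos: [0.5585, 0.0205, 0.0189]
tcp_rot: [[-0.992, 0.129, -0.0], [0.129, 0.992, 0.0], [0.0, 0.0, -1.0]]
contact_force: [0.1, 0.9, 0.0]
finger_gap: 0.0272
grip_force: 0.0
```

Request:
{"fn": "servo_tool", "kwargs": {
  "force": 6,
  "series": [
    {"rot": [0,0,0],"offset": [0,0,0],"grip": 0.2},
    {"rot": [0,0,0],"offset": [0,0,0],"grip": 0.15},
    {"rot": [0,0,0],"offset": [0,0,0],"grip": 0.1},
    {"rot": [0,0,0],"offset": [0,0,0],"grip": 0.05},
    {"rot": [0,0,0],"offset": [0,0,0],"grip": 0.05}
  ]
}}

```text
time: 21.2
tcp_pos: [0.5586, 0.0206, 0.019]
tcp_rot: [[-0.992, 0.128, 0.0], [0.128, 0.992, 0.0], [0.0, 0.0, -1.0]]
contact_force: [-0.4, -0.4, 0.5]
finger_gap: 0.0209
grip_force: 5.8
```

Request:
{"fn": "servo_tool", "kwargs": {
  "series": [
    {"rot": [0,0,0],"offset": [0,0,-0.04],"grip": 0.05},
    {"rot": [0,0,0],"offset": [0,0,-0.12],"grip": 0.05},
    {"rot": [0,0,0],"offset": [0,0,-0.22],"grip": 0.05},
    {"rot": [0,0,0],"offset": [0,0,-0.35],"grip": 0.05},
    {"rot": [0,0,0],"offset": [0,0,-0.47],"grip": 0.05},
    {"rot": [0,0,0],"offset": [0,0,-0.56],"grip": 0.05},
    {"rot": [0,0,0],"offset": [0,0,-0.6],"grip": 0.05},
    {"rot": [0,0,0],"offset": [0,0,-0.6],"grip": 0.05}
  ]
}}

```text
time: 22.0
tcp_pos: [0.5593, 0.0206, 0.1105]
tcp_rot: [[-0.992, 0.128, 0.003], [0.128, 0.992, 0.0], [-0.003, 0.0, -1.0]]
contact_force: [0.8, -0.4, -0.6]
finger_gap: 0.0211
grip_force: 5.8
```

Run:
```python
from h import *
im=snap('wrist','w5'); s=env.state(); print(s['tcp_pos'])
c=cv2.resize(im['pixels'][60:300,150:430],None,fx=2,fy=2); cv2.imwrite('pics/w5c.png',c)
```

```text
[0.55865672 0.02058235 0.10949362]
```

View pics/w5c.png

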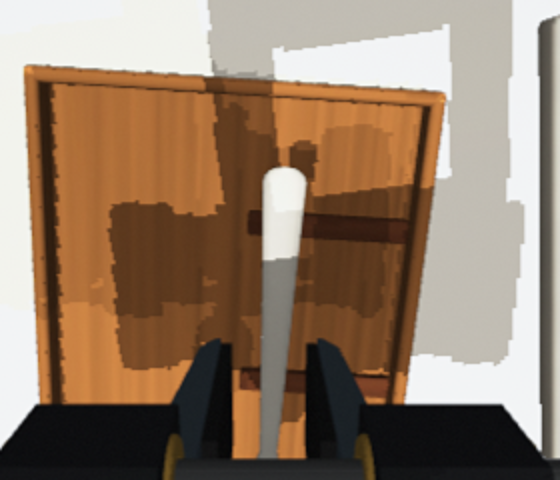

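The spoon is held across its middle. I'll carry it to the rest and turn it 80.7° on the way.

Request:
{"fn": "servo_tool", "kwargs": {
  "series": [
    {"rot": [0,0,0.1],"offset": [0.02,-0.09,-0.1],"grip": 0.05},
    {"rot": [0,0,0.25],"offset": [0.06,-0.25,-0.2],"grip": 0.05},
    {"rot": [0,0,0.4],"offset": [0.1,-0.42,-0.3],"grip": 0.05},
    {"rot": [0,0,0.55],"offset": [0.14,-0.6,-0.33],"grip": 0.05},
    {"rot": [0,0,0.7],"offset": [0.18,-0.77,-0.33],"grip": 0.05},
    {"rot": [0,0,0.82],"offset": [0.21,-0.88,-0.33],"grip": 0.05},
    {"rot": [0,0,0.9],"offset": [0.216,-0.929,-0.33],"grip": 0.05},
    {"rot": [0,0,0.9],"offset": [0.216,-0.929,-0.33],"grip": 0.05}
  ]
}}

```text
time: 22.85
tcp_pos: [0.5077, -0.1143, 0.1577]
tcp_rot: [[-0.67, 0.743, -0.002], [0.743, 0.67, 0.0], [0.001, -0.001, -1.0]]
contact_force: [-0.5, 1.3, -0.3]
finger_gap: 0.0211
grip_force: 5.8
```

Request:
{"fn": "servo_tool", "kwargs": {
  "series": [
    {"rot": [0,0,0.1],"offset": [-0.04,-0.08,0],"grip": 0.05},
    {"rot": [0,0,0.25],"offset": [-0.11,-0.22,0],"grip": 0.05},
    {"rot": [0,0,0.4],"offset": [-0.2,-0.38,0],"grip": 0.05},
    {"rot": [0,0,0.55],"offset": [-0.29,-0.54,0],"grip": 0.05},
    {"rot": [0,0,0.7],"offset": [-0.37,-0.7,0],"grip": 0.05},
    {"rot": [0,0,0.82],"offset": [-0.42,-0.8,0],"grip": 0.05},
    {"rot": [0,0,0.893],"offset": [-0.444,-0.841,0],"grip": 0.05},
    {"rot": [0,0,0.893],"offset": [-0.444,-0.841,0],"grip": 0.05}
  ]
}}

```text
time: 23.65
tcp_pos: [0.4594, -0.2477, 0.1579]
tcp_rot: [[-0.034, 0.999, -0.001], [0.999, 0.034, 0.001], [0.001, -0.001, -1.0]]
contact_force: [1.3, 0.4, -0.4]
finger_gap: 0.0211
grip_force: 5.8
```

Run:
```python
from h import *
viewer.get_image('wrist');viewer.get_image('wrist');im=snap('wrist','w6'); s=env.state(); print(s['tcp_pos'],s['tcp_rot'].round(4).tolist(),s['joint_pos'].round(0))
snap('top','top2')
```

```text
[ 0.45976996 -0.24671938  0.15811728] [[-0.036, 0.9994, -0.0005], [0.9994, 0.036, 0.0008], [0.0008, -0.0005, -1.0]] [-29.  16. 102.   0.  61. -32.]
```

View pics/w6.png

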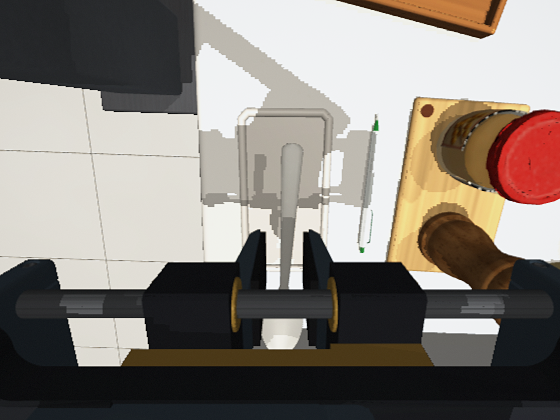

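The rest spans columns 238 to 332, with its near end at row 108. The spoon handle tip is at (292,147), and the jar and mill stand on the board at right. I'll measure spoon against rest.

Run:
```python
from h import *
im=pickle.load(open('pics/w6.pkl','rb')); C=cloud(im)*1000; px=im['pixels']; b,g,r=ch(im)
m=box(im,225,95,345,260)&(C[...,2]>6)&(C[...,2]<13)
q=C[m]; print('rest cloud n',m.sum(),'y+ end',np.percentile(q[:,1],99.5))
# rim crest centre lines, left and right, by x as function of y
for lo,hi,n in((400,425,'near'),(495,520,'far')):
    s=q[(q[:,0]>lo)&(q[:,0]<hi)&(q[:,1]<-180)]
    l=np.polyfit(s[:,1],s[:,0],1); print(n,len(s),'x at y=-248',np.polyval(l,-248),'slope',l[0],'range',s[:,0].min(),s[:,0].max())
t=q[(q[:,1]>-175)&(abs(q[:,0]-460)<30)]; print('end slope',np.polyfit(t[:,0],t[:,1],1),t[:,1].min(),t[:,1].max())
e=(C[...,2]>140)&(C[...,2]<175)&box(im,260,130,320,260)
c=C[e]; print('handle n',e.sum()); ys=c[:,1]
for y in range(-215,-175,8):
    k=c[abs(ys-y)<3]; 
    if len(k): print(y,k[:,0].min(),k[:,0].max(),(k[:,0].min()+k[:,0].max())/2, k[:,2].max())
print('tip y',ys.max())
```

```text
rest cloud n 2726 y+ end -162.05112088313243
near 880 x at y=-248 418.69879914445835 slope -0.027009639923226105 range 412.8685570989568 424.982624153272
far 864 x at y=-248 502.31192099042914 slope -0.03372157562878757 range 496.65025352557245 508.1122136296591
end slope [ 3.17687979e-02 -1.80760606e+02] -173.5330172374794 -161.44828327992553
handle n 2384
-215 457.1435469298271 465.98146695585854 461.5625069428428 158.24940805950834
-207 457.36537068527974 466.65377661769134 462.00957365148554 157.17673637807312
-199 457.0827963390781 467.2893764595746 462.1860863993263 156.19713885532096
-191 456.80767222868343 467.6052672183443 462.20646972351386 154.9884394520002
-183 456.6728033204491 467.88635168043885 462.27957750044396 153.44782751087197
tip y -181.88295062075383
```

Request:
{"fn": "servo_tool", "kwargs": {
  "series": [
    {"rot": [0,0,-0.03],"offset": [0,0,0.08],"grip": 0.05},
    {"rot": [0,0,-0.06],"offset": [-0.006,0,0.2],"grip": 0.05},
    {"rot": [0,0,-0.06],"offset": [-0.006,0,0.35],"grip": 0.05},
    {"rot": [0,0,-0.06],"offset": [-0.006,0,0.5],"grip": 0.05},
    {"rot": [0,0,-0.06],"offset": [-0.006,0,0.58],"grip": 0.05},
    {"rot": [0,0,-0.06],"offset": [-0.006,0,0.6],"grip": 0.05},
    {"rot": [0,0,-0.06],"offset": [-0.006,0,0.6],"grip": 0.05}
  ]
}}

```text
time: 24.55
tcp_pos: [0.4597, -0.2482, 0.0682]
tcp_rot: [[-0.081, 0.997, -0.0], [0.997, 0.081, 0.0], [0.0, -0.0, -1.0]]
contact_force: [-1.4, 1.0, -0.1]
finger_gap: 0.0213
grip_force: 5.8
```

```bash
cat > sp.py <<'E'
from h import *
import sys
viewer.get_image('wrist');viewer.get_image('wrist');im=snap('wrist',sys.argv[1]); s=env.state(); print(s['tcp_pos'],s['tcp_rot'][:2,:2].round(4).tolist())
zt=s['tcp_pos'][2]*1000
C=cloud(im)*1000; r=(C[...,2]>6)&(C[...,2]<13)&(C[...,1]>-230)
for lo,hi in((400,428),(492,522)):
    q=C[r&(C[...,0]>lo)&(C[...,0]<hi)&(C[...,1]<-180)]; l=np.polyfit(q[:,1],q[:,0],1); print('rim',len(q),np.polyval(l,[-248,-190]),l[0])
t=C[r&(abs(C[...,0]-460)<30)&(C[...,1]>-175)&(C[...,1]<-150)]; print('end y',np.percentile(t[:,1],[1,99]))
e=(C[...,2]>max(zt-14,14 if zt>40 else 7))&(C[...,2]<zt+14)&(abs(C[...,0]-460)<25)&(C[...,1]>-222)&(C[...,1]<-150)
c=C[e]; d=[]
for y in range(-216,-182,4):
    k=c[abs(c[:,1]-y)<2.5]
    if len(k): d.append((y,(k[:,0].min()+k[:,0].max())/2))
d=np.array(d); l=np.polyfit(d[:,0],d[:,1],1); print('spoon slope',l[0],'at -190,-248',np.polyval(l,[-190,-248]),'tip',c[:,1].max(),d[:,1].round(1),'z',c[:,2].min())
E
python3 sp.py w7
```

```text
[ 0.46038351 -0.24871612  0.06937116] [[-0.0811, 0.9967], [0.9967, 0.0811]]
rim 775 [418.71689251 417.03173641] -0.029054415518666346
rim 749 [502.09804748 500.21708183] -0.03243044224214674
end y [-170.50636013 -161.93449274]
spoon slope -0.02387685175158479 at -190,-248 [460.20033685 461.58519425] tip -183.67909636703448 [460.7 460.8 460.7 460.6 460.5 460.3 460.2 460.1 460. ] z 60.393023161720684
```

Request:
{"fn": "servo_tool", "kwargs": {
  "series": [
    {"rot": [0,0,0],"offset": [0,-0.008,0.05],"grip": 0.05},
    {"rot": [0,0,0],"offset": [0,-0.008,0.12],"grip": 0.05},
    {"rot": [0,0,0],"offset": [0,-0.008,0.2],"grip": 0.05},
    {"rot": [0,0,0],"offset": [0,-0.008,0.27],"grip": 0.05},
    {"rot": [0,0,0],"offset": [0,-0.008,0.32],"grip": 0.05},
    {"rot": [0,0,0],"offset": [0,-0.008,0.35],"grip": 0.05},
    {"rot": [0,0,0],"offset": [0,-0.008,0.36],"grip": 0.05},
    {"rot": [0,0,0],"offset": [0,-0.008,0.36],"grip": 0.05}
  ]
}}

```text
time: 25.5
tcp_pos: [0.4585, -0.2485, 0.0143]
tcp_rot: [[-0.081, 0.997, -0.0], [0.997, 0.081, 0.0], [0.0, -0.0, -1.0]]
contact_force: [-0.8, 0.7, -0.2]
finger_gap: 0.0209
grip_force: 5.8
```

Request:
{"fn": "servo_tool", "kwargs": {
  "series": [
    {"rot": [0,0,0],"offset": [0,0,0],"grip": 0.05},
    {"rot": [0,0,0],"offset": [0,0,0],"grip": 0.05}
  ]
}}

```text
time: 25.7
tcp_pos: [0.4588, -0.2486, 0.0149]
tcp_rot: [[-0.081, 0.997, 0.001], [0.997, 0.081, -0.0], [-0.0, 0.001, -1.0]]
contact_force: [-0.2, 0.4, -0.2]
finger_gap: 0.0211
grip_force: 5.8
```

Request:
{"fn": "servo_tool", "kwargs": {
  "series": [
    {"rot": [0,0,0],"offset": [0,0,0.004],"grip": 0.05},
    {"rot": [0,0,0],"offset": [0,0,0.008],"grip": 0.05},
    {"rot": [0,0,0],"offset": [0,0,0.01],"grip": 0.05},
    {"rot": [0,0,0],"offset": [0,0,0.01],"grip": 0.05},
    {"rot": [0,0,0],"offset": [0,0,0.01],"grip": 0.05}
  ]
}}

```text
time: 26.2
tcp_pos: [0.4585, -0.2485, 0.013]
tcp_rot: [[-0.081, 0.997, -0.0], [0.997, 0.081, 0.0], [0.0, -0.0, -1.0]]
contact_force: [0.1, 0.2, -0.4]
finger_gap: 0.0214
grip_force: 5.8
```

Request:
{"fn": "servo_tool", "kwargs": {
  "series": [
    {"rot": [0,0,0],"offset": [0,0,0.003],"grip": 0.05},
    {"rot": [0,0,0],"offset": [0,0,0.004],"grip": 0.05},
    {"rot": [0,0,0],"offset": [0,0,0.004],"grip": 0.05},
    {"rot": [0,0,0],"offset": [0,0,0.004],"grip": 0.05}
  ]
}}

```text
time: 26.6
tcp_pos: [0.4586, -0.2485, 0.0127]
tcp_rot: [[-0.081, 0.997, 0.0], [0.997, 0.081, -0.0], [-0.0, 0.0, -1.0]]
contact_force: [-1.3, 1.7, 5.3]
finger_gap: 0.0213
grip_force: 5.9
```

Request:
{"fn": "servo_tool", "kwargs": {
  "series": [
    {"rot": [0,0,0],"offset": [0,0,0],"grip": 0.26},
    {"rot": [0,0,0],"offset": [0,0,0],"grip": 0.32},
    {"rot": [0,0,0],"offset": [0,0,0],"grip": 0.36},
    {"rot": [0,0,0],"offset": [0,0,0],"grip": 0.36}
  ]
}}

```text
time: 27.0
tcp_pos: [0.4587, -0.2486, 0.0123]
tcp_rot: [[-0.081, 0.997, 0.0], [0.997, 0.081, -0.0], [-0.0, 0.0, -1.0]]
contact_force: [0.9, 0.2, 1.2]
finger_gap: 0.0333
grip_force: 0.5
```

Request:
{"fn": "servo_tool", "kwargs": {
  "series": [
    {"rot": [0,0,0],"offset": [0,0,-0.05],"grip": 0.36},
    {"rot": [0,0,0],"offset": [0,0,-0.2],"grip": 0.36},
    {"rot": [0,0,0],"offset": [0,0,-0.45],"grip": 0.36},
    {"rot": [0,0,0],"offset": [0,0,-0.75],"grip": 0.36},
    {"rot": [0,0,0],"offset": [0,0,-1],"grip": 0.36},
    {"rot": [0,0,0],"offset": [0,0,-1],"grip": 0.36}
  ]
}}

```text
time: 27.6
tcp_pos: [0.4612, -0.2501, 0.1681]
tcp_rot: [[-0.081, 0.997, 0.01], [0.997, 0.081, -0.006], [-0.006, 0.009, -1.0]]
contact_force: [0.6, 0.4, -0.6]
finger_gap: 0.0328
grip_force: 0.0
```

Request:
{"fn": "servo_tool", "kwargs": {
  "series": [
    {"rot": [0,0,-0.15],"offset": [0.15,0,-0.15],"grip": 0.83},
    {"rot": [0,0,-0.34],"offset": [0.3,0,-0.3],"grip": 0.83},
    {"rot": [0,0,-0.53],"offset": [0.5,0,-0.4],"grip": 0.83},
    {"rot": [0,0,-0.72],"offset": [0.6,0,-0.4],"grip": 0.83},
    {"rot": [0,0,-0.9],"offset": [0.6,0,-0.4],"grip": 0.83},
    {"rot": [0,0,-1],"offset": [0.6,0,-0.4],"grip": 0.83},
    {"rot": [0,0,-1],"offset": [0.6,0,-0.4],"grip": 0.83}
  ]
}}

```text
time: 28.3
tcp_pos: [0.4505, -0.1584, 0.2218]
tcp_rot: [[-0.762, 0.648, -0.001], [0.648, 0.762, 0.001], [0.001, -0.001, -1.0]]
contact_force: [-0.6, 0.1, -1.2]
finger_gap: 0.0756
grip_force: 0.0
```

Run:
```python
from h import *
viewer.get_image('wrist');viewer.get_image('wrist');im=snap('wrist','w8'); s=env.state(); print(s['tcp_pos'],s['tcp_rot'].round(4).tolist())
t=snap('top','top3'); cv2.imwrite('pics/w8t.png',np.hstack([im['pixels'],cv2.resize(t['pixels'][150:320,170:400],(568,420))])[:, :, :]); 
p=cv2.imread('pics/w8t.png'); cv2.imwrite('pics/w8t.png',cv2.resize(p,(800,298)))
```

```text
[ 0.45087377 -0.1587728   0.22198816] [[-0.7608, 0.6489, -0.0009], [0.6489, 0.7608, 0.0004], [0.0009, -0.0003, -1.0]]
```

View pics/w8t.png

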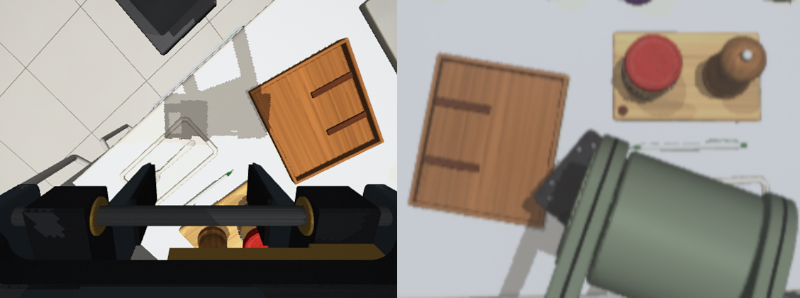

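Request:
{"fn": "servo_tool", "kwargs": {
  "series": [
    {"rot": [0,0,-0.15],"offset": [-0.2,0.12,0],"grip": 0.83},
    {"rot": [0,0,-0.33],"offset": [-0.4,0.24,0],"grip": 0.83},
    {"rot": [0,0,-0.51],"offset": [-0.6,0.36,0],"grip": 0.83},
    {"rot": [0,0,-0.69],"offset": [-0.8,0.48,0],"grip": 0.83},
    {"rot": [0,0,-0.85],"offset": [-0.873,0.517,0],"grip": 0.83},
    {"rot": [0,0,-0.899],"offset": [-0.873,0.517,0],"grip": 0.83},
    {"rot": [0,0,-0.899],"offset": [-0.873,0.517,0],"grip": 0.83}
  ]
}}

```text
time: 29.2
tcp_pos: [0.6014, -0.1847, 0.2215]
tcp_rot: [[-1.0, -0.001, -0.001], [-0.001, 1.0, 0.001], [0.001, 0.001, -1.0]]
contact_force: [-0.7, 1.4, -0.1]
finger_gap: 0.076
grip_force: 0.0
```

Run:
```python
from h import *
viewer.get_image('wrist');viewer.get_image('wrist');im=snap('wrist','w9'); s=env.state(); print(s['tcp_pos'],s['tcp_rot'].round(4).tolist())
t=snap('top','top4')
p=np.hstack([im['pixels'],cv2.resize(t['pixels'][230:320,280:400],(560,420))]); cv2.imwrite('pics/w9t.png',cv2.resize(p,(800,300)))
b,g,r=ch(im);C=cloud(im);Z=C[...,2]
m=(Z>.09)&(Z<.13)&(abs(C[...,0]-.631)<.045)&(abs(C[...,1]+.19)<.045)&(r-g>70)
print('lid',m.sum(),[np.round(x,1) for x in cv2.fitEllipse(toplane(im,blob(m),.110).astype(np.float32))])
```

```text
[ 0.60086665 -0.18453399  0.22230917] [[-1.0, -0.0002, -0.0003], [-0.0002, 1.0, 0.0002], [0.0003, 0.0002, -1.0]]
lid 3222 [array([ 631.1, -190.6]), array([60.8, 61.2]), np.float64(128.6)]
```

View pics/w9t.png

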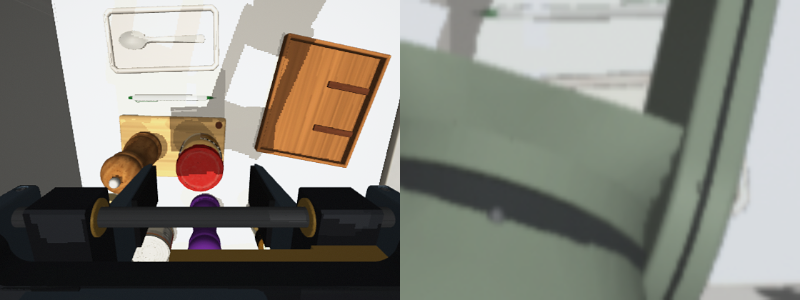

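The left (wrist) half shows the spoon lying in the rest, bowl at (133,40) and handle end at (203,38). The jar and mill stand on the board. I'll measure the spoon relative to the rest.

Run:
```python
from h import *
im=pickle.load(open('pics/w9.pkl','rb')); b,g,r=ch(im); C=cloud(im)*1000
print('center pix bg',im['pixels'][75,170],im['pixels'][56,185],im['pixels'][56,240])
m=(abs(C[...,0]-460)<60)&(abs(C[...,1]+248)<100)&(C[...,2]>6)&(C[...,2]<13)
inn=(abs(C[...,0]-460)<34)&(abs(C[...,1]+248)<73)
q=C[m&~inn]; print('rest',cv2.minAreaRect(q[:,:2].astype(np.float32)))
s=inn&(C[...,2]>7); q=C[s]; print('spoon',s.sum(),cv2.minAreaRect(q[:,:2].astype(np.float32)))
gray=im['pixels'].min(2); s2=inn&(gray<225); rectp(im,s2,.009,'spoon col')
cv2.imwrite('pics/mask.png',np.hstack([(s*255).astype(np.uint8)[0:110,130:320],(s2*255).astype(np.uint8)[0:110,130:320],gray[0:110,130:320]]))
```

```text
center pix bg [227 234 238] [215 224 227] [239 245 243]
rest ((459.94293212890625, -247.86050415039062), (91.79222106933594, 171.60455322265625), 1.8417344093322754)
spoon 1259 ((461.0851135253906, -251.7196044921875), (130.4322509765625, 41.259525299072266), 78.64488220214844)
spoon col [ 460.5 -259.2] [130.4  44.6] 76.55
```

View pics/mask.png

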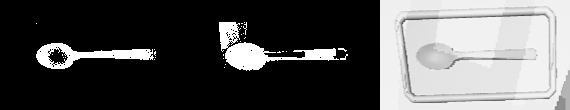

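Run:
```python
from h import *
im=pickle.load(open('pics/w9.pkl','rb')); C=cloud(im)*1000
inn=(abs(C[...,0]-460)<34)&(abs(C[...,1]+248)<73)&(C[...,2]>7)
k=cv2.morphologyEx(inn.astype(np.uint8),cv2.MORPH_CLOSE,np.ones((3,3)))
rectp(im,k>0,.009,'spoon')
q=C[inn]; 
for y in range(-310,-180,12):
    t=q[abs(q[:,1]-y)<4]; 
    if len(t)>5: print(y,round((np.percentile(t[:,0],3)+np.percentile(t[:,0],97))/2,1))
```

```text
spoon [ 459.9 -249.8] [ 24.8 129.3] 0.01
-310 460.4
-298 460.5
-286 460.2
-274 460.4
-262 459.7
-250 459.2
-238 459.1
-226 458.9
-214 458.5
-202 458.1
-190 458.2
```

The spoon lies centred and aligned within about 2 mm and 1°. Next I'll return the jar.

Request:
{"fn": "servo_tool", "kwargs": {
  "series": [
    {"rot": [0,0,0],"offset": [-0.1,-0.02,0],"grip": 0.83},
    {"rot": [0,0,0],"offset": [-0.198,-0.035,0.05],"grip": 0.83},
    {"rot": [0,0,0],"offset": [-0.198,-0.035,0.15],"grip": 0.83},
    {"rot": [0,0,0],"offset": [-0.198,-0.035,0.3],"grip": 0.83},
    {"rot": [0,0,0],"offset": [-0.198,-0.035,0.45],"grip": 0.83},
    {"rot": [0,0,0],"offset": [-0.198,-0.035,0.5],"grip": 0.83},
    {"rot": [0,0,0],"offset": [-0.198,-0.035,0.5],"grip": 0.83}
  ]
}}

```text
time: 30.1
tcp_pos: [0.6304, -0.1895, 0.1458]
tcp_rot: [[-1.0, -0.001, -0.003], [-0.001, 1.0, 0.001], [0.003, 0.001, -1.0]]
contact_force: [-0.1, -0.5, -0.1]
finger_gap: 0.076
grip_force: 0.0
```

Request:
{"fn": "servo_tool", "kwargs": {
  "series": [
    {"rot": [0,0,0],"offset": [0,0,0.1],"grip": 0.83},
    {"rot": [0,0,0],"offset": [0,0,0.22],"grip": 0.83},
    {"rot": [0,0,0],"offset": [0,0,0.34],"grip": 0.83},
    {"rot": [0,0,0],"offset": [0,0,0.43],"grip": 0.83},
    {"rot": [0,0,0],"offset": [0,0,0.475],"grip": 0.83},
    {"rot": [0,0,0],"offset": [0,0,0.475],"grip": 0.83},
    {"rot": [0,0,0],"offset": [0,0,0.475],"grip": 0.83}
  ]
}}

```text
time: 30.8
tcp_pos: [0.6315, -0.1899, 0.077]
tcp_rot: [[-1.0, -0.001, 0.001], [-0.001, 1.0, -0.0], [-0.001, -0.0, -1.0]]
contact_force: [0.8, 0.1, -0.2]
finger_gap: 0.076
grip_force: 0.0
```

Request:
{"fn": "servo_tool", "kwargs": {
  "force": 20,
  "series": [
    {"rot": [0,0,0],"offset": [0,0,0],"grip": 0.76},
    {"rot": [0,0,0],"offset": [0,0,0],"grip": 0.72},
    {"rot": [0,0,0],"offset": [0,0,0],"grip": 0.7},
    {"rot": [0,0,0],"offset": [0,0,0],"grip": 0.66},
    {"rot": [0,0,0],"offset": [0,0,0],"grip": 0.55},
    {"rot": [0,0,0],"offset": [0,0,0],"grip": 0.55},
    {"rot": [0,0,0],"offset": [0,0,0],"grip": 0.55}
  ]
}}

```text
time: 31.5
tcp_pos: [0.6313, -0.1893, 0.0767]
tcp_rot: [[-1.0, -0.001, 0.001], [-0.001, 1.0, 0.001], [-0.001, 0.001, -1.0]]
contact_force: [0.2, 3.8, 5.1]
finger_gap: 0.0639
grip_force: 20.0
```

Request:
{"fn": "servo_tool", "kwargs": {
  "series": [
    {"rot": [0,0,0],"offset": [0,0,-0.03],"grip": 0.55},
    {"rot": [0,0,0],"offset": [0,0,-0.1],"grip": 0.55},
    {"rot": [0,0,0],"offset": [0,0,-0.2],"grip": 0.55},
    {"rot": [0,0,0],"offset": [0,0,-0.3],"grip": 0.55},
    {"rot": [0,0,0],"offset": [0,0,-0.37],"grip": 0.55},
    {"rot": [0,0,0],"offset": [0,0,-0.4],"grip": 0.55},
    {"rot": [0,0,0],"offset": [0,0,-0.4],"grip": 0.55}
  ]
}}

```text
time: 32.2
tcp_pos: [0.631, -0.19, 0.1366]
tcp_rot: [[-1.0, -0.001, 0.001], [-0.001, 1.0, -0.0], [-0.001, -0.0, -1.0]]
contact_force: [-0.5, 0.3, -2.9]
finger_gap: 0.0635
grip_force: 20.0
```

Request:
{"fn": "servo_tool", "kwargs": {
  "series": [
    {"rot": [0,0,0],"offset": [0.01,0.04,0],"grip": 0.55},
    {"rot": [0,0,0],"offset": [0.04,0.12,0],"grip": 0.55},
    {"rot": [0,0,0],"offset": [0.08,0.25,0],"grip": 0.55},
    {"rot": [0,0,0],"offset": [0.12,0.4,0],"grip": 0.55},
    {"rot": [0,0,0],"offset": [0.17,0.57,0],"grip": 0.55},
    {"rot": [0,0,0],"offset": [0.22,0.74,0],"grip": 0.55},
    {"rot": [0,0,0],"offset": [0.27,0.9,0],"grip": 0.55},
    {"rot": [0,0,0],"offset": [0.297,1,0],"grip": 0.55}
  ]
}}

```text
time: 33.0
tcp_pos: [0.5843, -0.0367, 0.136]
tcp_rot: [[-1.0, -0.003, -0.002], [-0.003, 1.0, 0.001], [0.002, 0.001, -1.0]]
contact_force: [-0.0, -0.6, -2.8]
finger_gap: 0.0638
grip_force: 20.0
```

Request:
{"fn": "servo_tool", "kwargs": {
  "series": [
    {"rot": [0,0,0],"offset": [0,0,0],"grip": 0.55},
    {"rot": [0,0,0],"offset": [0,0,0.06],"grip": 0.55},
    {"rot": [0,0,0],"offset": [0,0,0.14],"grip": 0.55},
    {"rot": [0,0,0],"offset": [0,0,0.23],"grip": 0.55},
    {"rot": [0,0,0],"offset": [0,0,0.31],"grip": 0.55},
    {"rot": [0,0,0],"offset": [0,0,0.36],"grip": 0.55},
    {"rot": [0,0,0],"offset": [0,0,0.38],"grip": 0.55},
    {"rot": [0,0,0],"offset": [0,0,0.38],"grip": 0.55}
  ]
}}

```text
time: 33.8
tcp_pos: [0.586, -0.0399, 0.0785]
tcp_rot: [[-1.0, -0.001, -0.001], [-0.001, 1.0, 0.0], [0.001, 0.0, -1.0]]
contact_force: [0.2, -0.3, -2.1]
finger_gap: 0.0635
grip_force: 20.0
```

Request:
{"fn": "servo_tool", "kwargs": {
  "series": [
    {"rot": [0,0,0],"offset": [-0.004,0.004,0.008],"grip": 0.55},
    {"rot": [0,0,0],"offset": [-0.004,0.004,0.016],"grip": 0.55},
    {"rot": [0,0,0],"offset": [-0.004,0.004,0.024],"grip": 0.55},
    {"rot": [0,0,0],"offset": [-0.004,0.004,0.03],"grip": 0.55},
    {"rot": [0,0,0],"offset": [-0.004,0.004,0.034],"grip": 0.55},
    {"rot": [0,0,0],"offset": [-0.004,0.004,0.034],"grip": 0.55},
    {"rot": [0,0,0],"offset": [-0.004,0.004,0.034],"grip": 0.55}
  ]
}}

```text
time: 34.5
tcp_pos: [0.5868, -0.0392, 0.0741]
tcp_rot: [[-1.0, -0.002, 0.0], [-0.002, 1.0, 0.0], [-0.0, 0.0, -1.0]]
contact_force: [-0.1, -0.4, -3.0]
finger_gap: 0.0635
grip_force: 20.0
```

Request:
{"fn": "servo_tool", "kwargs": {
  "series": [
    {"rot": [0,0,0],"offset": [0,0,0.004],"grip": 0.55},
    {"rot": [0,0,0],"offset": [0,0,0.008],"grip": 0.55},
    {"rot": [0,0,0],"offset": [0,0,0.011],"grip": 0.55},
    {"rot": [0,0,0],"offset": [0,0,0.011],"grip": 0.55},
    {"rot": [0,0,0],"offset": [0,0,0.011],"grip": 0.55}
  ]
}}

```text
time: 35.0
tcp_pos: [0.5868, -0.0392, 0.0727]
tcp_rot: [[-1.0, -0.002, 0.0], [-0.002, 1.0, 0.0], [-0.0, 0.0, -1.0]]
contact_force: [-1.0, -0.1, 1.0]
finger_gap: 0.0633
grip_force: 20.0
```

Request:
{"fn": "servo_tool", "kwargs": {
  "series": [
    {"rot": [0,0,0],"offset": [0,0,0],"grip": 0.72},
    {"rot": [0,0,0],"offset": [0,0,0],"grip": 0.78},
    {"rot": [0,0,0],"offset": [0,0,0],"grip": 0.9},
    {"rot": [0,0,0],"offset": [0,0,0],"grip": 0.95},
    {"rot": [0,0,0],"offset": [0,0,0],"grip": 1}
  ]
}}

```text
time: 35.5
tcp_pos: [0.5868, -0.0392, 0.0724]
tcp_rot: [[-1.0, -0.002, 0.0], [-0.002, 1.0, 0.0], [-0.0, 0.0, -1.0]]
contact_force: [-0.5, 0.1, 0.3]
finger_gap: 0.0904
grip_force: 0.0
```

Request:
{"fn": "servo_tool", "kwargs": {
  "series": [
    {"rot": [0,0,0],"offset": [0,0,-0.1],"grip": 1},
    {"rot": [0,0,0],"offset": [0,0,-0.3],"grip": 1},
    {"rot": [0,0,0],"offset": [0,0,-0.55],"grip": 1},
    {"rot": [0,0,0],"offset": [0,0,-0.73],"grip": 1},
    {"rot": [0,0,0],"offset": [0,0,-0.73],"grip": 1},
    {"rot": [0,0,0],"offset": [0,0,-0.73],"grip": 1}
  ]
}}

```text
time: 36.1
tcp_pos: [0.5867, -0.0392, 0.1821]
tcp_rot: [[-1.0, -0.001, 0.001], [-0.001, 1.0, 0.0], [-0.001, 0.0, -1.0]]
contact_force: [-0.2, 0.6, 0.1]
finger_gap: 0.0908
grip_force: 0.0
```

```bash
cat > lid.py <<'E'
from h import *
import sys
def lid(im):
    b,g,r=ch(im);C=cloud(im);Z=C[...,2]
    m=(Z>.09)&(Z<.12)&(abs(C[...,0]-.587)<.045)&(abs(C[...,1]+.039)<.045)&(r-g>70)
    q=C[m]*1000; print([np.round(v,1) for v in cv2.minEnclosingCircle(q[:,:2].astype(np.float32))],[np.round(x,1) for x in cv2.fitEllipse(toplane(im,blob(m),.106).astype(np.float32))])
lid(pickle.load(open('pics/w3.pkl','rb')))
viewer.get_image('wrist');viewer.get_image('wrist');im=snap('wrist','w10'); print(env.state()['tcp_pos']); lid(im)
E
python3 lid.py
```

```text
[array([586.2, -40.4]), np.float64(31.8)] [array([586.8, -40.1]), array([60.4, 61.1]), np.float64(100.8)]
[ 0.58575026 -0.03911167  0.18027056]
[array([586.3, -40.1]), np.float64(31.6)] [array([586.5, -40.5]), array([60.4, 61.4]), np.float64(89.0)]
```

The jar is back within 0.5 mm of its old spot. Next is the mill.

Request:
{"fn": "servo_tool", "kwargs": {
  "series": [
    {"rot": [0,0,0],"offset": [-0.03,-0.2,-0.2],"grip": 1},
    {"rot": [0,0,0],"offset": [-0.08,-0.45,-0.333],"grip": 1},
    {"rot": [0,0,0],"offset": [-0.13,-0.75,-0.333],"grip": 1},
    {"rot": [0,0,0],"offset": [-0.173,-1,-0.333],"grip": 1},
    {"rot": [0,0,0],"offset": [-0.173,-1,-0.333],"grip": 1}
  ]
}}

```text
time: 36.75
tcp_pos: [0.6128, -0.1936, 0.2298]
tcp_rot: [[-1.0, 0.003, -0.002], [0.003, 1.0, -0.001], [0.002, -0.001, -1.0]]
contact_force: [0.3, 0.8, -0.5]
finger_gap: 0.0915
grip_force: 0.0
```

Request:
{"fn": "servo_tool", "kwargs": {
  "series": [
    {"rot": [0,0,0],"offset": [-0.05,-0.3,0],"grip": 1},
    {"rot": [0,0,0],"offset": [-0.09,-0.55,0],"grip": 1},
    {"rot": [0,0,0],"offset": [-0.111,-0.643,0],"grip": 1},
    {"rot": [0,0,0],"offset": [-0.111,-0.643,0],"grip": 1},
    {"rot": [0,0,0],"offset": [-0.111,-0.643,0],"grip": 1}
  ]
}}

```text
time: 37.25
tcp_pos: [0.6294, -0.284, 0.2309]
tcp_rot: [[-1.0, -0.002, -0.002], [-0.002, 1.0, 0.002], [0.002, 0.002, -1.0]]
contact_force: [0.7, -0.3, 0.6]
finger_gap: 0.0912
grip_force: 0.0
```

Run:
```python
from h import *
viewer.get_image('wrist');viewer.get_image('wrist');im=snap('wrist','w11'); print(env.state()['tcp_pos'])
C=cloud(im);Z=C[...,2];m=(Z>.12)&(Z<.151)&(abs(C[...,0]-.629)<.04)&(abs(C[...,1]+.285)<.04)
q=C[m]*1000; print([np.round(x,1) for x in cv2.minEnclosingCircle(q[:,:2].astype(np.float32))])
```

```text
[ 0.62966692 -0.28375058  0.23195122]
[array([ 628.4, -284.7]), np.float64(25.1)]
```

Request:
{"fn": "servo_tool", "kwargs": {
  "series": [
    {"rot": [0,0,0],"offset": [0,-0.01,0.1],"grip": 1},
    {"rot": [0,0,0],"offset": [0,-0.01,0.25],"grip": 1},
    {"rot": [0,0,0],"offset": [0,-0.01,0.42],"grip": 1},
    {"rot": [0,0,0],"offset": [0,-0.01,0.58],"grip": 1},
    {"rot": [0,0,0],"offset": [0,-0.01,0.7],"grip": 1},
    {"rot": [0,0,0],"offset": [0,-0.01,0.737],"grip": 1},
    {"rot": [0,0,0],"offset": [0,-0.01,0.737],"grip": 1},
    {"rot": [0,0,0],"offset": [0,-0.01,0.737],"grip": 1}
  ]
}}

```text
time: 38.2
tcp_pos: [0.6305, -0.2868, 0.1226]
tcp_rot: [[-1.0, -0.002, 0.002], [-0.002, 1.0, -0.001], [-0.002, -0.001, -1.0]]
contact_force: [0.3, -0.1, -0.4]
finger_gap: 0.0915
grip_force: 0.0
```

Request:
{"fn": "servo_tool", "kwargs": {
  "force": 12,
  "series": [
    {"rot": [0,0,0],"offset": [0,0,0],"grip": 0.65},
    {"rot": [0,0,0],"offset": [0,0,0],"grip": 0.58},
    {"rot": [0,0,0],"offset": [0,0,0],"grip": 0.55},
    {"rot": [0,0,0],"offset": [0,0,0],"grip": 0.5},
    {"rot": [0,0,0],"offset": [0,0,0],"grip": 0.4},
    {"rot": [0,0,0],"offset": [0,0,0],"grip": 0.4},
    {"rot": [0,0,0],"offset": [0,0,0],"grip": 0.4}
  ]
}}

```text
time: 38.9
tcp_pos: [0.6297, -0.2869, 0.1213]
tcp_rot: [[-1.0, -0.001, -0.0], [-0.001, 1.0, 0.0], [0.0, 0.0, -1.0]]
contact_force: [0.6, -0.0, 0.3]
finger_gap: 0.0482
grip_force: 12.0
```

Request:
{"fn": "servo_tool", "kwargs": {
  "series": [
    {"rot": [0,0,0],"offset": [0,0,-0.05],"grip": 0.4},
    {"rot": [0,0,0],"offset": [0,0,-0.15],"grip": 0.4},
    {"rot": [0,0,0],"offset": [0,0,-0.3],"grip": 0.4},
    {"rot": [0,0,0],"offset": [0,0,-0.47],"grip": 0.4},
    {"rot": [0,0,0],"offset": [0,0,-0.64],"grip": 0.4},
    {"rot": [0,0,0],"offset": [0,0,-0.76],"grip": 0.4},
    {"rot": [0,0,0],"offset": [0,0,-0.8],"grip": 0.4},
    {"rot": [0,0,0],"offset": [0,0,-0.8],"grip": 0.4}
  ]
}}

```text
time: 39.7
tcp_pos: [0.6299, -0.2872, 0.242]
tcp_rot: [[-1.0, -0.002, 0.001], [-0.002, 1.0, -0.001], [-0.001, -0.001, -1.0]]
contact_force: [0.1, -0.4, -2.6]
finger_gap: 0.048
grip_force: 12.0
```

Request:
{"fn": "servo_tool", "kwargs": {
  "series": [
    {"rot": [0,0,0],"offset": [0.02,0.04,0],"grip": 0.4},
    {"rot": [0,0,0],"offset": [0.05,0.12,0],"grip": 0.4},
    {"rot": [0,0,0],"offset": [0.1,0.23,0],"grip": 0.4},
    {"rot": [0,0,0],"offset": [0.16,0.36,0],"grip": 0.4},
    {"rot": [0,0,0],"offset": [0.22,0.5,0],"grip": 0.4},
    {"rot": [0,0,0],"offset": [0.28,0.64,0],"grip": 0.4},
    {"rot": [0,0,0],"offset": [0.33,0.76,0],"grip": 0.4},
    {"rot": [0,0,0],"offset": [0.383,0.875,0],"grip": 0.4}
  ]
}}

```text
time: 40.5
tcp_pos: [0.5706, -0.1539, 0.2404]
tcp_rot: [[-1.0, -0.002, -0.002], [-0.002, 1.0, 0.001], [0.002, 0.001, -1.0]]
contact_force: [-0.2, 0.7, -2.0]
finger_gap: 0.0481
grip_force: 12.0
```

Request:
{"fn": "servo_tool", "kwargs": {
  "series": [
    {"rot": [0,0,0],"offset": [0.05,0.12,0],"grip": 0.4},
    {"rot": [0,0,0],"offset": [0.11,0.25,0],"grip": 0.4},
    {"rot": [0,0,0],"offset": [0.17,0.39,0],"grip": 0.4},
    {"rot": [0,0,0],"offset": [0.23,0.53,0],"grip": 0.4},
    {"rot": [0,0,0],"offset": [0.29,0.67,0],"grip": 0.4},
    {"rot": [0,0,0],"offset": [0.35,0.8,0],"grip": 0.4},
    {"rot": [0,0,0],"offset": [0.383,0.875,0],"grip": 0.4},
    {"rot": [0,0,0],"offset": [0.383,0.875,0],"grip": 0.4}
  ]
}}

```text
time: 41.3
tcp_pos: [0.5133, -0.0233, 0.2412]
tcp_rot: [[-1.0, -0.004, -0.001], [-0.004, 1.0, 0.0], [0.001, 0.0, -1.0]]
contact_force: [0.1, -0.8, -1.9]
finger_gap: 0.0485
grip_force: 12.0
```

Request:
{"fn": "servo_tool", "kwargs": {
  "series": [
    {"rot": [0,0,0],"offset": [0,0,0],"grip": 0.4},
    {"rot": [0,0,0],"offset": [0,0,0],"grip": 0.4},
    {"rot": [0,0,0],"offset": [0,0,0],"grip": 0.4}
  ]
}}

```text
time: 41.6
tcp_pos: [0.5147, -0.0255, 0.2411]
tcp_rot: [[-1.0, -0.001, 0.0], [-0.001, 1.0, -0.0], [-0.0, -0.0, -1.0]]
contact_force: [1.1, 0.6, -2.4]
finger_gap: 0.0483
grip_force: 12.0
```

Request:
{"fn": "servo_tool", "kwargs": {
  "series": [
    {"rot": [0,0,0],"offset": [0,0.006,0.08],"grip": 0.4},
    {"rot": [0,0,0],"offset": [0,0.006,0.2],"grip": 0.4},
    {"rot": [0,0,0],"offset": [0,0.006,0.35],"grip": 0.4},
    {"rot": [0,0,0],"offset": [0,0.006,0.5],"grip": 0.4},
    {"rot": [0,0,0],"offset": [0,0.006,0.64],"grip": 0.4},
    {"rot": [0,0,0],"offset": [0,0.006,0.74],"grip": 0.4},
    {"rot": [0,0,0],"offset": [0,0.006,0.78],"grip": 0.4},
    {"rot": [0,0,0],"offset": [0,0.006,0.79],"grip": 0.4}
  ]
}}

```text
time: 42.4
tcp_pos: [0.5139, -0.024, 0.1217]
tcp_rot: [[-1.0, -0.001, -0.002], [-0.001, 1.0, 0.0], [0.002, 0.0, -1.0]]
contact_force: [0.2, 0.5, -1.7]
finger_gap: 0.0484
grip_force: 12.0
```

Request:
{"fn": "servo_tool", "kwargs": {
  "series": [
    {"rot": [0,0,0],"offset": [0,0,0],"grip": 0.4},
    {"rot": [0,0,0],"offset": [0,0,0.008],"grip": 0.4},
    {"rot": [0,0,0],"offset": [0,0,0.016],"grip": 0.4},
    {"rot": [0,0,0],"offset": [0,0,0.02],"grip": 0.4},
    {"rot": [0,0,0],"offset": [0,0,0.02],"grip": 0.4},
    {"rot": [0,0,0],"offset": [0,0,0.02],"grip": 0.4}
  ]
}}

```text
time: 43.0
tcp_pos: [0.5145, -0.0238, 0.12]
tcp_rot: [[-1.0, -0.002, 0.0], [-0.002, 1.0, 0.0], [-0.0, 0.0, -1.0]]
contact_force: [-0.5, -0.2, -1.8]
finger_gap: 0.0481
grip_force: 12.0
```

Request:
{"fn": "servo_tool", "kwargs": {
  "series": [
    {"rot": [0,0,0],"offset": [0,-0.004,0.005],"grip": 0.4},
    {"rot": [0,0,0],"offset": [0,-0.004,0.01],"grip": 0.4},
    {"rot": [0,0,0],"offset": [0,-0.004,0.014],"grip": 0.4},
    {"rot": [0,0,0],"offset": [0,-0.004,0.016],"grip": 0.4},
    {"rot": [0,0,0],"offset": [0,-0.004,0.016],"grip": 0.4},
    {"rot": [0,0,0],"offset": [0,-0.004,0.016],"grip": 0.4}
  ]
}}

```text
time: 43.6
tcp_pos: [0.5145, -0.0244, 0.1175]
tcp_rot: [[-1.0, -0.002, 0.0], [-0.002, 1.0, 0.0], [-0.0, 0.0, -1.0]]
contact_force: [-0.2, -0.8, -1.4]
finger_gap: 0.0481
grip_force: 12.0
```

Request:
{"fn": "servo_tool", "kwargs": {
  "series": [
    {"rot": [0,0,0],"offset": [0,0,0.003],"grip": 0.4},
    {"rot": [0,0,0],"offset": [0,0,0.006],"grip": 0.4},
    {"rot": [0,0,0],"offset": [0,0,0.006],"grip": 0.4},
    {"rot": [0,0,0],"offset": [0,0,0.006],"grip": 0.4}
  ]
}}

```text
time: 44.0
tcp_pos: [0.5149, -0.0243, 0.1172]
tcp_rot: [[-1.0, -0.001, 0.001], [-0.001, 1.0, 0.0], [-0.001, 0.0, -1.0]]
contact_force: [-1.0, 0.9, 6.4]
finger_gap: 0.0481
grip_force: 12.0
```

Request:
{"fn": "servo_tool", "kwargs": {
  "series": [
    {"rot": [0,0,0],"offset": [0,0,0],"grip": 0.55},
    {"rot": [0,0,0],"offset": [0,0,0],"grip": 0.65},
    {"rot": [0,0,0],"offset": [0,0,0],"grip": 0.85},
    {"rot": [0,0,0],"offset": [0,0,0],"grip": 1},
    {"rot": [0,0,0],"offset": [0,0,0],"grip": 1}
  ]
}}

```text
time: 44.5
tcp_pos: [0.5143, -0.0245, 0.1163]
tcp_rot: [[-1.0, -0.001, -0.0], [-0.001, 1.0, 0.0], [0.0, 0.0, -1.0]]
contact_force: [-0.3, -0.7, 0.7]
finger_gap: 0.079
grip_force: 0.0
```

Request:
{"fn": "servo_tool", "kwargs": {
  "series": [
    {"rot": [0,0,0],"offset": [0,0,-0.1],"grip": 1},
    {"rot": [0,0,0],"offset": [0,0,-0.3],"grip": 1},
    {"rot": [0,0,0],"offset": [0,0,-0.6],"grip": 1},
    {"rot": [0,0,0],"offset": [0,0,-0.9],"grip": 1},
    {"rot": [0,0,0],"offset": [0,0,-1],"grip": 1}
  ]
}}

```text
time: 45.0
tcp_pos: [0.5164, -0.0247, 0.2714]
tcp_rot: [[-1.0, -0.002, 0.009], [-0.002, 1.0, -0.001], [-0.009, -0.001, -1.0]]
contact_force: [-0.0, 0.3, -0.0]
finger_gap: 0.0911
grip_force: 0.0
```

Request:
{"fn": "servo_tool", "kwargs": {
  "series": [
    {"rot": [0,0,0],"offset": [0.02,0.11,-0.2],"grip": 1},
    {"rot": [0,0,0],"offset": [0.02,0.11,-0.4],"grip": 1},
    {"rot": [0,0,0],"offset": [0.02,0.11,-0.4],"grip": 1},
    {"rot": [0,0,0],"offset": [0.02,0.11,-0.4],"grip": 1},
    {"rot": [0,0,0],"offset": [0.02,0.11,-0.4],"grip": 1}
  ]
}}

```text
time: 45.5
tcp_pos: [0.5107, -0.008, 0.3251]
tcp_rot: [[-1.0, -0.001, -0.003], [-0.001, 1.0, 0.0], [0.003, 0.0, -1.0]]
contact_force: [0.1, 0.3, 0.5]
finger_gap: 0.0914
grip_force: 0.0
```

Run:
```python
from h import *
viewer.get_image('wrist');viewer.get_image('wrist');im=snap('wrist','w12'); print(env.state()['tcp_pos'])
def meas(im):
    b,g,r=ch(im);C=cloud(im);Z=C[...,2]
    bx=box(im,225,205,295,275); print('lid',[np.round(x,1) for x in cv2.fitEllipse(toplane(im,blob(bx&(r-g>70)&(Z>.08)),.106).astype(np.float32))][:2])
    bx=box(im,235,140,305,215); q=C[bx&(Z>.115)&(Z<.147)]*1000; print('head',[np.round(x,1) for x in cv2.minEnclosingCircle(q[:,:2].astype(np.float32))])
    k=blob(bx&(abs(r-b)<40)&(r>110)&(Z>.12)); print('knob',np.round(toplane(im,k,.154).mean(0),1))
    rectp(im,box(im,220,120,365,275)&(r-b>25)&(Z<.04),.02,'tray')
    m=(abs(C[...,0]-.460)<.034)&(abs(C[...,1]+.248)<.073)&(Z>.007)
    if m.sum()>200: rectp(im,cv2.morphologyEx(m.astype(np.uint8),cv2.MORPH_CLOSE,np.ones((3,3)))>0,.009,'spoon')
meas(pickle.load(open('pics/w1.pkl','rb'))); meas(im)
```

```text
[ 0.51091444 -0.00807882  0.32520078]
lid [array([585.7, -39.8]), array([61.5, 62.3])]
head [array([514. , -23.6]), np.float64(25.0)]
knob [514.2 -23.6]
tray [557.2   0.8] [161.7 186.4] 79.03
lid [array([585.5, -40.1]), array([61.3, 62.6])]
head [array([512.3, -22.2]), np.float64(25.1)]
knob [512.2 -22.1]
tray [557.1   0.8] [161.9 186.6] 79.09
spoon [ 460.2 -249.7] [ 26.  130.7] 0.09
```

View pics/w12.png

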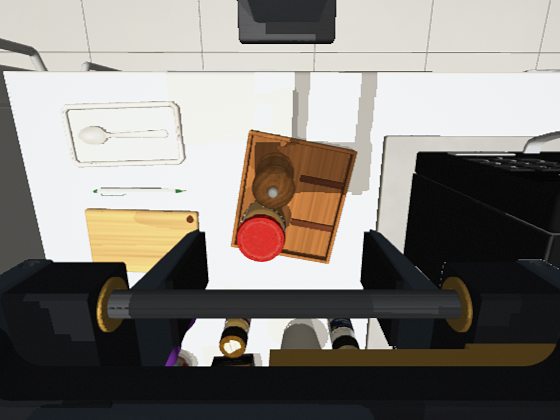

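The spoon is in the rest and the jar is on its spot. The mill stands about 2 mm off (−1.8, +1.4), so I'll nudge it back with a small lift.

Request:
{"fn": "servo_tool", "kwargs": {
  "series": [
    {"rot": [0,0,0],"offset": [-0.01,-0.1,0.2],"grip": 1},
    {"rot": [0,0,0],"offset": [-0.01,-0.1,0.45],"grip": 1},
    {"rot": [0,0,0],"offset": [-0.01,-0.1,0.7],"grip": 1},
    {"rot": [0,0,0],"offset": [-0.01,-0.1,0.9],"grip": 1},
    {"rot": [0,0,0],"offset": [-0.01,-0.1,0.9],"grip": 1},
    {"rot": [0,0,0],"offset": [-0.01,-0.1,0.9],"grip": 1}
  ]
}}

```text
time: 46.25
tcp_pos: [0.513, -0.023, 0.1916]
tcp_rot: [[-1.0, -0.001, -0.001], [-0.001, 1.0, 0.0], [0.001, 0.0, -1.0]]
contact_force: [0.1, -0.2, -0.8]
finger_gap: 0.0913
grip_force: 0.0
```

Request:
{"fn": "servo_tool", "kwargs": {
  "series": [
    {"rot": [0,0,0],"offset": [0,0,0.1],"grip": 1},
    {"rot": [0,0,0],"offset": [0,0,0.25],"grip": 1},
    {"rot": [0,0,0],"offset": [0,0,0.4],"grip": 1},
    {"rot": [0,0,0],"offset": [0,0,0.48],"grip": 1},
    {"rot": [0,0,0],"offset": [0,0,0.48],"grip": 1},
    {"rot": [0,0,0],"offset": [0,0,0.48],"grip": 1},
    {"rot": [0,0,0],"offset": [0,0,0.48],"grip": 1}
  ]
}}

```text
time: 46.95
tcp_pos: [0.5141, -0.023, 0.121]
tcp_rot: [[-1.0, -0.002, 0.003], [-0.002, 1.0, -0.0], [-0.003, -0.0, -1.0]]
contact_force: [0.1, -1.0, 1.1]
finger_gap: 0.0913
grip_force: 0.0
```

Request:
{"fn": "servo_tool", "kwargs": {
  "force": 12,
  "series": [
    {"rot": [0,0,0],"offset": [0,0,0.015],"grip": 0.65},
    {"rot": [0,0,0],"offset": [0,0,0.015],"grip": 0.58},
    {"rot": [0,0,0],"offset": [0,0,0.015],"grip": 0.55},
    {"rot": [0,0,0],"offset": [0,0,0.015],"grip": 0.5},
    {"rot": [0,0,0],"offset": [0,0,0.015],"grip": 0.4},
    {"rot": [0,0,0],"offset": [0,0,0.015],"grip": 0.4},
    {"rot": [0,0,0],"offset": [0,0,0.015],"grip": 0.4}
  ]
}}

```text
time: 47.65
tcp_pos: [0.5129, -0.0229, 0.1173]
tcp_rot: [[-1.0, -0.001, -0.0], [-0.001, 1.0, 0.0], [0.0, 0.0, -1.0]]
contact_force: [0.3, 0.1, 0.8]
finger_gap: 0.0483
grip_force: 12.0
```

Request:
{"fn": "servo_tool", "kwargs": {
  "series": [
    {"rot": [0,0,0],"offset": [0,0,-0.02],"grip": 0.4},
    {"rot": [0,0,0],"offset": [0,0,-0.03],"grip": 0.4},
    {"rot": [0,0,0],"offset": [-0.006,-0.005,-0.03],"grip": 0.4},
    {"rot": [0,0,0],"offset": [-0.012,-0.01,-0.03],"grip": 0.4},
    {"rot": [0,0,0],"offset": [-0.012,-0.01,-0.03],"grip": 0.4},
    {"rot": [0,0,0],"offset": [-0.012,-0.01,-0.03],"grip": 0.4}
  ]
}}

```text
time: 48.25
tcp_pos: [0.5147, -0.0245, 0.1216]
tcp_rot: [[-1.0, -0.001, -0.0], [-0.001, 1.0, 0.0], [0.0, 0.0, -1.0]]
contact_force: [-0.3, 0.2, -1.9]
finger_gap: 0.0482
grip_force: 12.0
```

Request:
{"fn": "servo_tool", "kwargs": {
  "series": [
    {"rot": [0,0,0],"offset": [0,0,0.008],"grip": 0.4},
    {"rot": [0,0,0],"offset": [0,0,0.015],"grip": 0.4},
    {"rot": [0,0,0],"offset": [0,0,0.022],"grip": 0.4},
    {"rot": [0,0,0],"offset": [0,0,0.026],"grip": 0.4},
    {"rot": [0,0,0],"offset": [0,0,0.029],"grip": 0.4},
    {"rot": [0,0,0],"offset": [0,0,0.029],"grip": 0.4},
    {"rot": [0,0,0],"offset": [0,0,0.029],"grip": 0.4}
  ]
}}

```text
time: 48.95
tcp_pos: [0.5148, -0.0244, 0.1175]
tcp_rot: [[-1.0, -0.002, 0.0], [-0.002, 1.0, 0.0], [-0.0, 0.0, -1.0]]
contact_force: [0.3, -0.1, -1.4]
finger_gap: 0.0484
grip_force: 12.0
```

Request:
{"fn": "servo_tool", "kwargs": {
  "series": [
    {"rot": [0,0,0],"offset": [0,0,0.002],"grip": 0.4},
    {"rot": [0,0,0],"offset": [0,0,0.003],"grip": 0.4},
    {"rot": [0,0,0],"offset": [0,0,0.003],"grip": 0.4},
    {"rot": [0,0,0],"offset": [0,0,0.003],"grip": 0.4}
  ]
}}

```text
time: 49.35
tcp_pos: [0.5149, -0.0244, 0.1173]
tcp_rot: [[-1.0, -0.002, 0.001], [-0.002, 1.0, 0.0], [-0.001, 0.0, -1.0]]
contact_force: [-0.2, 0.4, 2.4]
finger_gap: 0.0481
grip_force: 12.0
```

Request:
{"fn": "servo_tool", "kwargs": {
  "series": [
    {"rot": [0,0,0],"offset": [0,0,0],"grip": 0.54},
    {"rot": [0,0,0],"offset": [0,0,0],"grip": 0.58},
    {"rot": [0,0,0],"offset": [0,0,0],"grip": 0.7},
    {"rot": [0,0,0],"offset": [0,0,0],"grip": 0.9},
    {"rot": [0,0,0],"offset": [0,0,0],"grip": 1},
    {"rot": [0,0,0],"offset": [0,0,0],"grip": 1}
  ]
}}

```text
time: 49.95
tcp_pos: [0.5147, -0.0245, 0.1168]
tcp_rot: [[-1.0, -0.002, -0.0], [-0.002, 1.0, 0.0], [0.0, 0.0, -1.0]]
contact_force: [-0.7, 0.5, -1.1]
finger_gap: 0.082
grip_force: 0.0
```

Request:
{"fn": "servo_tool", "kwargs": {
  "series": [
    {"rot": [0,0,0],"offset": [0,0,-0.1],"grip": 1},
    {"rot": [0,0,0],"offset": [0,0,-0.3],"grip": 1},
    {"rot": [0,0,0],"offset": [0,0,-0.6],"grip": 1},
    {"rot": [0,0,0],"offset": [0,0,-0.9],"grip": 1},
    {"rot": [0,0,0],"offset": [0,0,-1],"grip": 1}
  ]
}}

```text
time: 50.45
tcp_pos: [0.5167, -0.0246, 0.2719]
tcp_rot: [[-1.0, -0.002, 0.009], [-0.002, 1.0, -0.001], [-0.009, -0.001, -1.0]]
contact_force: [0.6, -0.2, -0.9]
finger_gap: 0.0912
grip_force: 0.0
```

Request:
{"fn": "servo_tool", "kwargs": {
  "series": [
    {"rot": [0,0,0],"offset": [0.025,0.11,-0.2],"grip": 1},
    {"rot": [0,0,0],"offset": [0.025,0.11,-0.4],"grip": 1},
    {"rot": [0,0,0],"offset": [0.025,0.11,-0.4],"grip": 1},
    {"rot": [0,0,0],"offset": [0.025,0.11,-0.4],"grip": 1},
    {"rot": [0,0,0],"offset": [0.025,0.11,-0.4],"grip": 1}
  ]
}}

```text
time: 50.95
tcp_pos: [0.5103, -0.008, 0.3255]
tcp_rot: [[-1.0, -0.001, -0.003], [-0.001, 1.0, 0.0], [0.003, 0.0, -1.0]]
contact_force: [0.3, -0.3, -0.7]
finger_gap: 0.0912
grip_force: 0.0
```

Run:
```python
from h import *
viewer.get_image('wrist');viewer.get_image('wrist');im=snap('wrist','w13'); print(env.state()['tcp_pos'])
b,g,r=ch(im);C=cloud(im);Z=C[...,2]
bx=box(im,225,205,295,275); print('lid',[np.round(x,1) for x in cv2.fitEllipse(toplane(im,blob(bx&(r-g>70)&(Z>.08)),.106).astype(np.float32))][:2])
bx=box(im,235,140,305,215); q=C[bx&(Z>.115)&(Z<.147)]*1000; print('head',[np.round(x,1) for x in cv2.minEnclosingCircle(q[:,:2].astype(np.float32))])
k=blob(bx&(abs(r-b)<40)&(r>110)&(Z>.12)); print('knob',np.round(toplane(im,k,.154).mean(0),1))
```

```text
[ 0.5104678  -0.00806513  0.32564608]
lid [array([585.8, -40.4]), array([61. , 62.2])]
head [array([512.5, -23.8]), np.float64(25.0)]
knob [512.4 -24.2]
```

The jar is within about 0.6 mm and the mill within about 1.7 mm of their original spots, and the gripper is clear. Handing in.

```bash
python3 -c "
from workcell import env
print(env.close_job())"
```

```text
the job is handed in; nothing more can be done
None
```

The job is handed in at about 51 s: the spoon lies lengthwise in the white rest, about 2 mm off its middle, and by camera the jar is back within about 0.6 mm of its spot and the mill within about 1.7 mm (after one corrective lift).

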